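Reload the locked wire feeder

ROBOT

A 6-joint arm with a two-finger parallel gripper is mounted at the origin on a cart in front of the work surface, level with it; the furniture and walls round the work are solid. World frame = base frame: x ahead of the robot, y to its left, z up, the work surface at z = 0. Lengths are in mm, angles in rad, forces in N, time in s.
With the tool pointing down it reaches from about 400 to 925 mm from the base axis. Payload 12.5 kg.
Tool frame: the origin (TCP) lies midway between the tips of the shut fingers; the grasp point (between the pads) lies 19 mm behind it (env.tcp_to_grasp is the distance from the TCP to the grasp point, in mm); z points along the fingers, y is the line along which they close (so a half turn about z gives the same grasp; the last joint's range is limited). The gripper opens to 95 mm and grips with 3 to 60 N. Pads are 20 mm wide; open, the fingers measure 119 mm over their backs; the gripper's body (75 mm by 180 mm) begins 59 mm behind the grasp point.
Start: joints at [-1.251, 0.491, 1.559, -0, 1.092, -0.106], TCP at [258.18, -569.201, 214.661] pointing down, gripper open.
Joint ranges: [-3.1, 3.1], [-0.84, 2.19], [0.05, 2.79], [-1.13, 4.28], [0.06, 2.93], [-2.69, 2.69]. Speed limits (rad/s): [2.22, 2.22, 2.79, 3.14, 3.14, 3.14].

INTERFACE

Orientations are given as [roll, pitch, yaw] about the fixed x, y, z axes, in that order (R = Rz(yaw) Ry(pitch) Rx(roll)).
In Python, from cell import env gives the robot as it stands. The module is installed in compiled form; this text tells all that it offers.
- The arm moves only by the tool step_arm, never from a script. Its argument "plan" is a list that holds one entry, the list of rows, each a list of 5 numbers: the shift along the tool's x, y, z in mm, then the turn about the tool's z in degrees, then the opening, from -1 (shut) to 1 (fully open). A call has 1 to 8 rows; each row is the pose to reach, as a shift and turn from the pose commanded when the call began, along the tool's axes at that moment; what a row does not reach only later rows make up. A row lasts 1/12 s, in which the tool goes at most 41.7 mm and 7.16 degrees, less where a joint would pass 70% of its speed; a pose out of reach is approached as far as the arm can. A call with a gripper value outside its range is refused whole. The fingers move at their own pace and stop on an object; the grip force is fixed at half the most. Time passes only in rows, so rows that repeat a pose let the fingers close. It gives the time, the measured TCP pose, the force, the opening and the grip force at its end, in the units of the state.
- env.state(): the state, without advancing time (a new reading comes with each control period).
- env.read_camera(name): name is "scene" or "top" or "wrist"; returns the picture (420x560x3 uint8, blue, green, red); there is no depth.
- env.get_calibration(name): a dict with "K" (3x3 intrinsics, pixels), "extrinsics" (4x4, takes a point from world to camera coordinates). Camera axes: x right, y up, looking along -z (the intrinsics and any distortion apply to the point x, -y, -z); pixel columns grow to the right and rows downward; lengths in mm; the calibration is good to about 2 mm. A picture is of the moment at which its call begins: read the wrist's pose just before it. get_calibration takes no time and is no camera call; for the wrist camera it gives the pose at the moment of the call.
- env.job_done(): hands the job in; it is judged then, once.
The state is a dict: "t": time; "joints": joint angles; "qvel": joint speeds; "tau": joint torques, N m; "eef_pos": TCP position; "tcp_rot": TCP orientation; "ft_force": force on the tool from outside, world axes, zero at the start; "moment": the same for the moment, N m; "opening": opening from 0.0 (shut) to 1.0 (fully open); "grip_force": force on a finger pad.
Only numpy, scipy, OpenCV 4.12 (cv2) and the standard library are available. Lean on these libraries where they do the work, as an engineer would, in place of code of your own. Each camera call takes 0.05 s, during which the arm holds its last target. There are 200 camera calls.

TASK

Reload the wire feeder: with the T-handled key from its stand, turn the cover's latch a quarter turn anticlockwise to unlock it, put the key back in its stand, and swing the cover panel fully open. Thread all the wire spools from the bench down the post until they are fully home, the widest at the bottom and each narrower one above it so that every wire pays off clear. Then swing the panel shut, turn the latch back to locked with the key, and put the key back upright in its stand; leave the other things on the bench alone.

Things in the scene. Friction and masses are not known exactly. Their poses are not given: they have to be found in the camera images.
- feeder: wire feeder, fixed to the bench: a low grey sheet-metal case 240 (x) x 230 (y) mm, open at the top, walls 75 mm high, with an upright spool post in its middle, under a white cover panel. Origin at the centre of its underside on the bench; x points away from the robot (yaw up to 0.2 rad either way), y to the left, z up. 124 mm high with the cover shut.
- post_seat (a point): top of the round seat at the foot of the spool post, in the middle of the case (14 mm above the bench), on the post's axis; axes as the feeder's. The post is 14 mm thick, tapers over its last 12 mm and ends 101 mm above this point; the first spool rests on the seat, the next on top of it.
- panel (a joint): angle of the cover panel about its hinge on the case's left (+y) edge, rad: 0 shut, 1.8 fully open (past upright, leaning left). A white pan 240 x 230 mm with a 45 mm deep rim, 0.3 kg; standing open it reaches 0.32 m above the bench. Let go below about 0.8 rad it sinks shut, beyond 1.2 rad it stays where left. It cannot rise while the latch is locked, nor shut if the latch was locked while open.
- panel_hinge (a point): middle of the panel's hinge line; the hinge line runs along this point's x axis, which keeps the feeder's x direction. y and z turn with the panel (z up when shut).
- panel_handle (a point): middle of the panel's pull handle: a round dark bar 10 mm thick and 75 mm clear between its feet, running along the feeder's x, near the panel's right (-y) edge at its near half; the bar's axis is 40 mm above the panel's top face. Seen from the hinge line it is 202 mm to the right and 87 mm up when shut. Axes turn with the panel. The bar may turn between the fingers as the panel swings.
- latch (a joint): angle of the quarter-turn cam latch in the panel, rad: 0 locked, 1.571 open; it grows anticlockwise seen from above, has a stop at both ends, needs less than 0.1 N m and stays where it is left.
- latch_slot (a point): centre of the mouth of the latch's key slot, on the latch's axis at the top of its round barrel (52 mm wide, 16 mm high) near the panel's right edge at its far half. The slot runs along this point's x axis (feeder's x when locked), 26 mm long, 8 mm wide and 15 mm deep, flared at the mouth; z points out of the panel. The slot turns with the latch.
- stand_slot (a point): centre of the mouth of the key stand's slot, 30 mm above the bench. The stand is fixed: a flat steel foot 72 mm across with a 40 mm aluminium pillar; its slot runs along this point's x axis, 27 mm long, 9 mm wide, 16 mm deep, flared at the mouth. z up.
- key_grip (a point): middle of the T-handle of the loose steel latch key, 78 mm high overall and 0.11 kg: the handle is a flat wing 56 mm long (this point's x), 12 mm thick (y) and 32 mm high (z, 16 mm above and below this point), under it an 11 mm shaft and a 29 mm collar. The collar's underside is 48 mm below this point and rests on the slotted top of latch or stand when the key is in. It starts upright in its stand.
- key_tip (a point): middle of the lower end of the key's blade, 62 mm below the middle of the handle; same axes. The blade is 22 mm wide along x, 5 mm thick along y, 14 mm long, round-edged at the tip; it fits the slots either way round, with about 8 degrees of play in the latch.
- spool_70_c (a point): centre of a loose wire spool 70 mm in diameter and 30 mm high (centre 15 mm above its underside), with a bore 22 mm wide right through, z along the bore; stands flat on the bench to the right of the feeder. Grey plastic flanges with bright wire; spools differ in diameter only. Absent in some starts.
- spool_62_c (a point): centre of a loose wire spool 62 mm in diameter and 30 mm high (centre 15 mm above its underside), with a bore 22 mm wide right through, z along the bore; stands flat on the bench to the right of the feeder. Grey plastic flanges with bright wire; spools differ in diameter only. Absent in some starts.
- spool_54_c (a point): centre of a loose wire spool 54 mm in diameter and 30 mm high (centre 15 mm above its underside), with a bore 22 mm wide right through, z along the bore; stands flat on the bench to the right of the feeder. Grey plastic flanges with bright wire; spools differ in diameter only. Absent in some starts.
- spool_46_c (a point): centre of a loose wire spool 46 mm in diameter and 30 mm high (centre 15 mm above its underside), with a bore 22 mm wide right through, z along the bore; stands flat on the bench to the right of the feeder. Grey plastic flanges with bright wire; spools differ in diameter only. Absent in some starts.
- speaker_a_c (a point): point 20 mm above the underside, on the axis, of a small loose black loudspeaker driver, 78 x 78 x 45 mm, lying face down: a bystander, to be left alone.
- tape_roll_c (a point): point 20 mm above the bench over the centre of a loose white roll of masking tape, 94 mm across, 15 mm high, lying flat: a bystander.
- bottle_c (a point): point 20 mm above the underside, on the axis, of a white solvent bottle with a blue cap, 62 mm across and 128 mm high: a bystander.
There are look-alikes about, which are no part of the job. Leave any orange look-alike of the part that bears stand_slot alone.

How it is judged (in metres and radians):
On the way, in this order (a step that is already met when the one before it is completed fails the run):
1. the latch is unlocked with the key in it, the panel still shut (value of joint latch above 1.35 rad and horizontal distance between key_tip and latch_slot below 0.01 m and z of key_tip in the frame of latch_slot below -0.006 m and value of joint panel below 0.1 rad), for 0.1 s.
2. the key is back in its stand and the panel has been swung fully open (value of joint panel above 1.45 rad and horizontal distance between key_grip and stand_slot below 0.012 m and z of key_tip in the frame of stand_slot below -0.01 m and angle between key_tip's own z axis and vertical below 0.12 rad), for 0.2 s.
3. all spools are fully home on the post, widest at the bottom, the panel open (horizontal distance between each of spool_70_c, spool_62_c, spool_54_c, spool_46_c and post_seat below 0.008 m and angle between each of spool_70_c, spool_62_c, spool_54_c, spool_46_c's own z axis and vertical below 0.1 rad and z of spool_70_c in the frame of post_seat below 0.02 m and z of each of spool_62_c, spool_54_c, spool_46_c in the frame of spool_70_c above 0.025 m and (z of spool_62_c in the frame of post_seat below 0.02 m or z of spool_62_c in the frame of spool_70_c below 0.035 m) and z of each of spool_54_c, spool_46_c in the frame of spool_62_c above 0.025 m and (z of spool_54_c in the frame of post_seat below 0.02 m or z of spool_54_c in the frame of spool_70_c below 0.035 m or z of spool_54_c in the frame of spool_62_c below 0.035 m) and z of spool_46_c in the frame of spool_54_c above 0.025 m and (z of spool_46_c in the frame of post_seat below 0.02 m or z of spool_46_c in the frame of spool_70_c below 0.035 m or z of spool_46_c in the frame of spool_62_c below 0.035 m or z of spool_46_c in the frame of spool_54_c below 0.035 m) and value of joint panel above 1.3 rad), for 0.2 s.
4. the panel is shut and the latch locked with the key in it (value of joint panel below 0.03 rad and value of joint latch below 0.2 rad and horizontal distance between key_tip and latch_slot below 0.01 m and z of key_tip in the frame of latch_slot below -0.006 m), for 0.1 s.
At the end, for the whole second after the job is handed in: Spools fully home on the post (axes within 8 mm, gaps under 5 mm), widest lowest; panel shut (under 0.03 rad), latch locked (under 0.2 rad); key upright in its stand, blade at least 10 mm in the slot (horizontal distance between each of spool_70_c, spool_62_c, spool_54_c, spool_46_c and post_seat below 0.008 m and angle between each of spool_70_c, spool_62_c, spool_54_c, spool_46_c's own z axis and vertical below 0.1 rad and z of spool_70_c in the frame of post_seat below 0.02 m and z of each of spool_62_c, spool_54_c, spool_46_c in the frame of spool_70_c above 0.025 m and (z of spool_62_c in the frame of post_seat below 0.02 m or z of spool_62_c in the frame of spool_70_c below 0.035 m) and z of each of spool_54_c, spool_46_c in the frame of spool_62_c above 0.025 m and (z of spool_54_c in the frame of post_seat below 0.02 m or z of spool_54_c in the frame of spool_70_c below 0.035 m or z of spool_54_c in the frame of spool_62_c below 0.035 m) and z of spool_46_c in the frame of spool_54_c above 0.025 m and (z of spool_46_c in the frame of post_seat below 0.02 m or z of spool_46_c in the frame of spool_70_c below 0.035 m or z of spool_46_c in the frame of spool_62_c below 0.035 m or z of spool_46_c in the frame of spool_54_c below 0.035 m) and value of joint panel below 0.03 rad and value of joint latch below 0.2 rad and horizontal distance between key_grip and stand_slot below 0.012 m and z of key_tip in the frame of stand_slot below -0.01 m and angle between key_tip's own z axis and vertical below 0.12 rad); the robot touches nothing.
It fails at once if a bystander was pushed more than 40 mm or knocked over (distance of any of speaker_a_c, tape_roll_c, bottle_c from where it was at the start of the episode above 0.04 m or angle between bottle_c's own z axis and vertical above 0.5 rad).
Of spool_70, spool_62, spool_54, spool_46 only 2 to 3 are there at a start; the rules pass over those that are not, and their reading is None.
At some moment in a run one of spool_70, spool_62, spool_54, spool_46 may be knocked a few centimetres aside while the robot is not near it.
It also fails if it takes over 210 s, if anything falls off the work surface, if the arm or the gripper's body presses on something with over 40 N, if the wrist force passes 120 N, or if a joint passes its speed limit or range.

## Working session

There is one attempt and no reset: what is moved stays moved. The work goes in short steps, Python scripts to look and compute and a tool call to move; the robot and the scene stay as the last step left them, time stands still between calls to the robot, and variables do not carry over. Pictures are saved under pics/ and viewed, at most 14 in all, crops included, and the job is handed in when it is done.

Besides the shell and the picture viewer there is one more tool, called after "Emit:" as name([rows], argument=value, ...), one row to a line, values as JSON. step_arm: Moves the arm, as the interface text tells. Its arguments: {"type":"object","properties":{"plan":{"type":"array"}},"required":["plan"]}

```bash
mkdir -p pics; cat > h.py <<'E'
import numpy as np, cv2
from cell import env
def snap(n,f):
    c=env.get_calibration(n); im=env.read_camera(n); cv2.imwrite(f'pics/{f}.png',im); np.savez(f'pics/{f}.npz',K=c['K'],E=c['extrinsics']); return im
def ray(f,u,v,z):
    d=np.load(f'pics/{f}.npz');K=d['K'];E=d['E']
    p=np.linalg.inv(K)@[u,v,1]; dc=np.array([p[0],-p[1],-p[2]])
    R=E[:3,:3];o=-R.T@E[:3,3];w=R.T@dc
    return o+w*(z-o[2])/w[2]
def proj(f,P):
    d=np.load(f'pics/{f}.npz');K=d['K'];E=d['E']
    c=E[:3,:3]@np.array(P,float)+E[:3,3]; q=K@[c[0],-c[1],-c[2]]; return q[:2]/q[2]
E
python3 - <<'E'
from h import *
a=snap('top','top0');b=snap('scene','sc0')
for n in('top','scene','wrist'):
    c=env.get_calibration(n);print(n,{k:np.round(v,2).tolist() for k,v in c.items() if k in('K','extrinsics')},[k for k in c])
print(env.state(),env.tcp_to_grasp)
E
```

```text
top {'K': [[424.55, 0.0, 273.93], [0.0, 424.55, 209.0], [0.0, 0.0, 1.0]], 'extrinsics': [[-0.06, -1.0, 0.0, -41.75], [0.98, -0.06, 0.21, -530.16], [-0.2, 0.01, 0.98, -1424.47], [0.0, 0.0, 0.0, 1.0]]} ['K', 'extrinsics']
scene {'K': [[421.36, 0.0, 286.99], [0.0, 421.36, 210.91], [0.0, 0.0, 1.0]], 'extrinsics': [[-0.89, -0.46, 0.01, 443.96], [0.32, -0.6, 0.73, -300.43], [-0.33, 0.65, 0.68, -1099.84], [0.0, 0.0, 0.0, 1.0]]} ['K', 'extrinsics']
wrist {'K': [[340.3, 0.0, 273.05], [0.0, 340.3, 209.72], [0.0, 0.0, 1.0]], 'extrinsics': [[0.41, -0.91, -0.0, -625.33], [0.87, 0.4, -0.29, 33.42], [0.27, 0.12, 0.96, -392.14], [0.0, 0.0, 0.0, 1.0]]} ['K', 'extrinsics']
{'t': 0.1, 'joints': array([-1.25061890e+00,  4.91462840e-01,  1.55935560e+00, -2.74810331e-05,
        1.09172799e+00, -1.05603560e-01]), 'qvel': array([ 4.06396275e-04, -2.64436661e-03,  4.04574098e-05, -1.16837605e-03,
        5.37874724e-04, -1.61395741e-03]), 'tau': array([ 4.59100280e-03, -6.13623047e+01, -2.58605540e+01,  6.94430480e-02,
        4.69942088e-02, -4.90151876e-05]), 'eef_pos': array([ 258.09208223, -568.99416595,  214.15416481]), 'tcp_rot': array([-3.14064162e+00, -7.62953904e-05,  4.25793634e-01]), 'ft_force': array([ 1.38434946, -0.29947838,  0.24915165]), 'moment': array([0.02913359, 0.01321342, 0.03668542]), 'grip_force': 0.0, 'opening': 1.000968226474024} 18.8
```

View pics/top0.png

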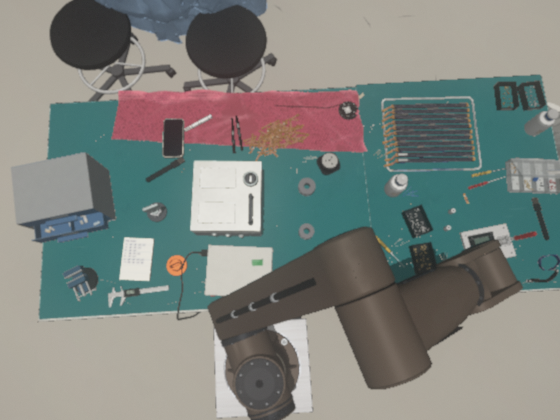

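View pics/sc0.png

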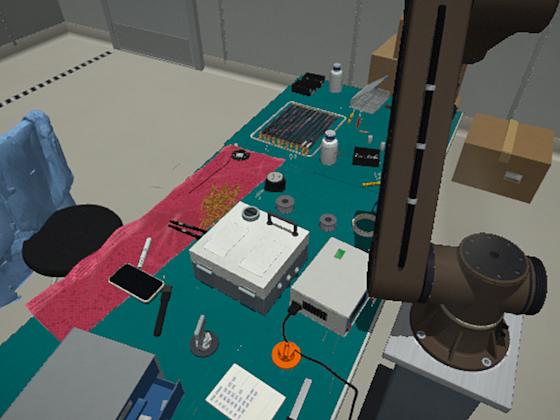

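```bash
python3 - <<'E'
from h import *
a=cv2.imread('pics/top0.png');b=cv2.imread('pics/sc0.png')
def cr(im,x,y,w,h,s): return cv2.resize(im[y:y+h,x:x+w],(w*s,h*s),interpolation=cv2.INTER_CUBIC)
L=cr(a,180,150,160,100,5)[:,:800]; 
R1=cr(a,130,190,80,50,5); R2=cr(b,260,180,130,65,3)
o=np.zeros((600,800,3),np.uint8);o[:500]=0
o[:]=0
o[:320]=cv2.resize(a[150:250,180:340],(800,500))[0:320] if 0 else cv2.resize(a[152:248,185:345],(800,320*800//800+160))[:320]
o[320:600,:400]=cr(a,130,195,80,56,5);o[320:600,400:]=cr(b,270,180,100,70,4)
cv2.imwrite('pics/c0.png',o)
for n,(u,v,z) in dict(stand=(157,212,0),orange=(177,265,30),sp1=(307,186,30),sp2=(307,231,30),latch=(250,179,124),handA=(251,195,150),handB=(250,223,150),spk=(328,162,40),tl=(195,163,107),tr=(262,163,107),bl=(193,232,107),br=(262,234,107),sbottle=(398,184,100)).items(): print(n,ray('top0',u,v,z).round(0))
for n,(u,v,z) in dict(sp1=(286,203,30),sp2=(328,222,30),ring=(363,225,15),stand=(203,345,0),latch=(251,212,124)).items(): print(n,ray('sc0',u,v,z).round(0))
for f in('top0','sc0'):
  d=np.load(f'pics/{f}.npz');E=d['E'];print(f,(-E[:3,:3].T@E[:3,3]).round(0))
E
```

```text
stand [553. 348.   0.]
orange [355. 272.  30.]
sp1 [ 609. -197.   30.]
sp2 [ 446. -185.   30.]
latch [620.   1. 124.]
handA [558.  -0. 150.]
handB [465.   8. 150.]
spk [ 691. -279.   40.]
tl [693. 188. 107.]
tr [680. -42. 107.]
bl [454. 200. 107.]
br [434. -28. 107.]
sbottle [ 579. -502.  100.]
sp1 [ 602. -189.   30.]
sp2 [ 443. -171.   30.]
ring [ 343. -225.   15.]
stand [555. 352.   0.]
latch [626. -12. 124.]
top0 [ 223.  -55. 1503.]
sc0 [121. 741. 966.]
```

View pics/c0.png

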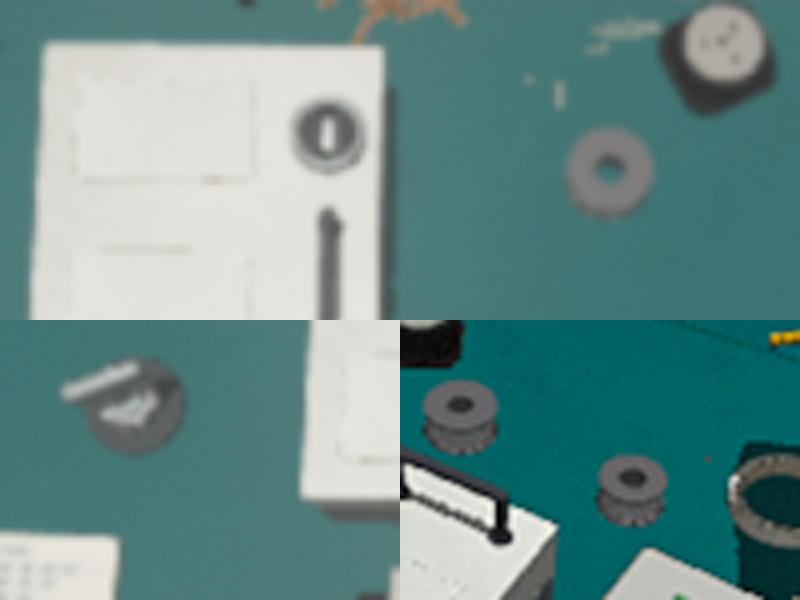

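Emit:
step_arm([
  [[148, -119, -93, 0, 1], [148, -119, -93, 0, 1], [148, -119, -93, 0, 1], [148, -119, -93, 0, 1], [148, -119, -93, 0, 1], [148, -119, -93, 0, 1], [148, -119, -93, 0, 1], [148, -119, -93, 0, 1]],
])

```text
t: 0.77
eef_pos: [343.7, -399.8, 307.3]
tcp_rot: [-3.142, 0.0, 0.427]
ft_force: [0.6, -0.4, -0.4]
opening: 0.999
grip_force: 0.0
```

Emit:
step_arm([
  [[148, -119, -93, 24.4, 1], [148, -119, -93, 24.4, 1], [148, -119, -93, 24.4, 1], [148, -119, -93, 24.4, 1], [148, -119, -93, 24.4, 1], [148, -119, -93, 24.4, 1], [148, -119, -93, 24.4, 1], [148, -119, -93, 24.4, 1]],
])

```text
t: 1.43
eef_pos: [429.2, -231.2, 399.4]
tcp_rot: [-3.141, 0.002, 0.0]
ft_force: [-0.4, -0.4, -0.2]
opening: 1.0
grip_force: 0.0
```

```bash
python3 - <<'E'
from h import *
snap('wrist','w1');s=env.state();print(s['eef_pos'],s['tcp_rot'],s['t'],s['joints'])
E
```

```text
[ 428.92424716 -231.5623146   399.0832731 ] [-3.14065380e+00  2.16130629e-03 -9.62450707e-04] 1.4833 [-6.30353418e-01  1.44166103e-01  1.58270827e+00 -5.19432042e-04
  1.41701812e+00  9.41486528e-01]
```

View pics/w1.png

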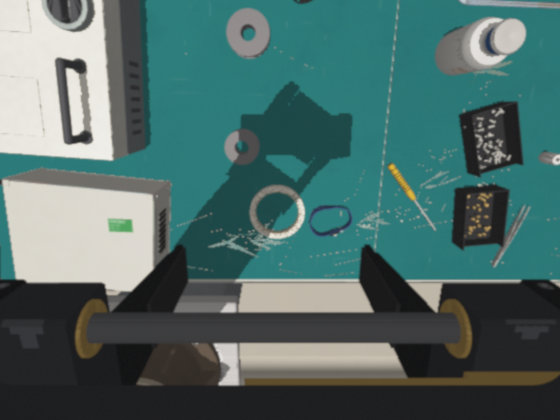

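Emit:
step_arm([
  [[65, -205, 25, 0, 1], [65, -205, 25, 0, 1], [65, -205, 25, 0, 1], [65, -205, 25, 0, 1], [65, -205, 25, 0, 1], [65, -205, 25, 0, 1], [65, -205, 25, 0, 1], [65, -205, 25, 0, 1]],
])

```text
t: 2.15
eef_pos: [494.4, -26.6, 374.7]
tcp_rot: [3.141, 0.002, -0.0]
ft_force: [-0.8, -0.6, -1.0]
opening: 1.001
grip_force: 0.0
```

Emit:
step_arm([
  [[65, -205, 25, 0, 1], [65, -205, 25, 0, 1], [65, -205, 25, 0, 1], [65, -205, 25, 0, 1], [65, -205, 25, 0, 1], [65, -205, 25, 0, 1], [65, -205, 25, 0, 1], [65, -205, 25, 0, 1]],
])

```text
t: 2.82
eef_pos: [559.8, 177.7, 350.2]
tcp_rot: [3.141, 0.001, -0.001]
ft_force: [-0.6, 0.2, -0.1]
opening: 1.002
grip_force: 0.0
```

```bash
python3 - <<'E'
from h import *
im=snap('wrist','w2');s=env.state();print(s['eef_pos'],s['tcp_rot'],s['t'])
# spools from w1: grey vs teal
w=cv2.imread('pics/w1.png');h=cv2.cvtColor(w,cv2.COLOR_BGR2HSV)
for (u,v) in((248,33),(242,147)):
    m=(h[...,1]<70).astype(np.uint8)*255
    n,l,st,c=cv2.connectedComponentsWithStats(m)
    k=[i for i in range(1,n) if abs(c[i][0]-u)<15 and abs(c[i][1]-v)<15 and st[i][4]>300]
    print([(st[i],c[i],ray('w1',*c[i],30)) for i in k])
E
```

```text
[559.6967108  177.39753928 350.64385986] [ 3.14099554e+00  1.12720868e-04 -2.12542468e-03] 2.8667
[(array([ 226,    8,   44,   51, 1626], dtype=int32), array([247.87453875,  32.68265683]), array([ 611.50350014, -195.30859875,   30.        ]))]
[(array([224, 129,  36,  36, 902], dtype=int32), array([241.59756098, 146.51773836]), array([ 450.45902987, -182.10266162,   30.        ]))]
```

View pics/w2.png

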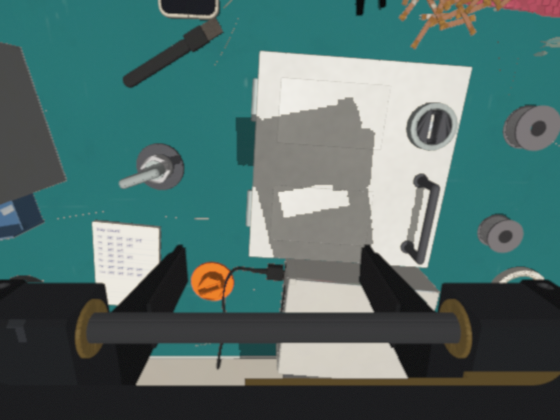

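```bash
python3 - <<'E'
from h import *
R=lambda u,v,z:ray('w2',u,v,z).round(1)
print('foot',R(160,167,2),'wingA',R(122,184,94),'wingB',R(172,165,94))
print('latch',R(433,127,124),'corners',[R(*c,108) for c in((261,53),(470,67),(430,266),(249,256))])
print('handle',R(430,190,153),R(420,250,153))
for f in('w1',): print('sizes',np.linalg.norm(ray(f,226,33,30)-ray(f,270,33,30)),np.linalg.norm(ray(f,224,141,30)-ray(f,260,141,30)))
w=cv2.imread('pics/w2.png')
o=np.zeros((600,800,3),np.uint8)
o[:300,:600]=cv2.resize(w[130:205,90:240],(600,300),interpolation=cv2.INTER_CUBIC)
o[300:,:]=cv2.resize(w[90:165,360:560],(800,300),interpolation=cv2.INTER_CUBIC)
cv2.imwrite('pics/c2.png',o)
E
```

```text
foot [552.9 350.4   2. ] wingA [547.1 370.5  94. ] wingB [571.6 304.3  94. ]
latch [619.8  -4.3 124. ] corners [array([698.9, 190.4, 108. ]), array([684.4, -44.2, 108. ]), array([438. , -32.6, 108. ]), array([452.8, 208.9, 108. ])]
handle [553.5   2.9 153. ] [481.2   4.8 153. ]
sizes 62.897698329875325 56.21694600158997
```

View pics/c2.png

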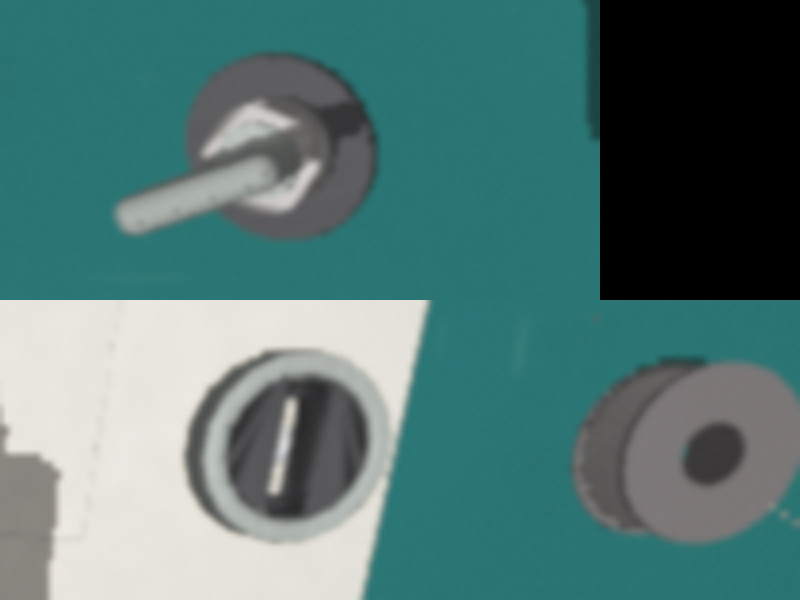

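```bash
python3 - <<'E'
from h import *
R=lambda u,v,z:ray('w2',u,v,z)
a=R(119,185.3,94);b=R(160,171.5,94);d=a-b
print('wing',a.round(1),b.round(1),(a+b)/2,np.linalg.norm(d),np.arctan2(d[1],d[0]))
print('latch',R(434.3,126.8,124))
w=cv2.imread('pics/w2.png');g=cv2.cvtColor(w,cv2.COLOR_BGR2HSV)
m=((g[...,1]<90)).astype(np.uint8); m[:,:100]=0;
n,l,st,c=cv2.connectedComponentsWithStats(m)
k=l[167,175]; print(st[k],c[k])
# foot ellipse: project disc model & compare
for P in ((553,350),):
  t=np.linspace(0,6.28,5)[:4]; print([proj('w2',[P[0]+36*np.cos(x),P[1]+36*np.sin(x),3]).round(1) for x in t], proj('w2',[P[0],P[1],94]), proj('w2',[*P,30]))
E
```

```text
wing [545.4 374.5  94. ] [563.3 320.2  94. ] [554.3579546  347.39098314  94.        ] 57.17261424762651 1.8885728164146651
latch [620.04653068  -5.76414649 124.        ]
[ 119  143   65   47 1983] [156.09884014 167.97982854]
[array([157.7, 143.2]), array([136.5, 167. ]), array([162.3, 189.9]), array([183.6, 167.1])] [137.45397477 179.48904575] [154.17470015 170.26617594]
```

Emit:
step_arm([
  [[-6, -171, 100, -54, 1], [-6, -171, 100, -54, 1], [-6, -171, 100, -54, 1], [-6, -171, 100, -54, 1], [-6, -171, 100, -54, 1], [-6, -171, 100, -54, 1], [-6, -171, 100, -54, 1], [-6, -171, 100, -54, 1]],
])

```text
t: 3.53
eef_pos: [554.1, 348.8, 250.8]
tcp_rot: [3.141, 0.0, 0.948]
ft_force: [1.2, 0.2, 1.2]
opening: 1.003
grip_force: 0.0
```

Emit:
step_arm([
  [[0, 0, 70, -54.2, 1], [0, 0, 70, -54.2, 1], [0, 0, 70, -54.2, 1], [0, 0, 70, -54.2, 1], [0, 0, 70, -54.2, 1], [0, 0, 70, -54.2, 1], [0, 0, 70, -54.2, 1], [0, 0, 70, -54.2, 1]],
])

```text
t: 4.2
eef_pos: [554.5, 348.2, 181.4]
tcp_rot: [3.141, 0.0, 1.893]
ft_force: [-0.4, -0.9, -0.9]
opening: 1.003
grip_force: 0.0
```

```bash
python3 - <<'E'
from h import *
im=snap('wrist','w3');s=env.state();print(s['eef_pos'],s['tcp_rot'],s['t'],s['joints'])
E
```

```text
[554.51594958 348.24719732 181.48122644] [3.14069305e+00 3.13500107e-04 1.89503531e+00] 4.25 [ 4.60136678e-01  5.64879902e-01  1.51810696e+00 -4.96395772e-04
  1.05775700e+00  1.36141011e-01]
```

View pics/w3.png

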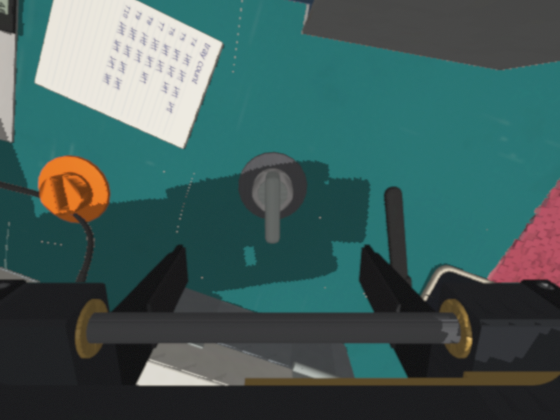

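```bash
python3 - <<'E'
from h import *
R=lambda u,v,z:ray('w3',u,v,z).round(1)
im=cv2.imread('pics/w3.png').astype(int)
for r in (185,200,215,230,240): print(r,im[r,258:290].sum(1)//3)
print(im[160:250,272].sum(1)//3)
print(R(272,172,94),R(272.5,243,94),'foot',R(272,188,3))
P=(554,348,94); print(proj('w3',P),proj('w3',(554,349,3)),proj('w3',(553.7,348.7,3)))
E
```

```text
185 [105 102  98  98 100 100  96  91  92  95  97  98  99 100  99  99  98  97
  96  95  92  90  93  98  99  99  98 102 105 102  99  93]
200 [106 103 101 100 100  98  94  90  90  95  96  98  99  99  99  99  98  96
  96  94  92  90  94  97  99  99  99 101 105 107 107 104]
215 [50 50 51 51 52 53 61 75 87 93 96 98 99 99 99 99 97 97 96 94 90 78 62 54
 52 53 52 51 52 52 52 53]
230 [54 55 55 53 54 54 61 74 86 93 96 98 99 99 99 98 97 97 97 94 89 76 62 54
 53 54 53 54 54 53 54 54]
240 [53 54 54 54 53 54 55 61 76 87 93 95 96 97 97 96 95 95 94 89 77 62 55 54
 55 54 54 55 55 54 54 54]
[ 95  95  94  92  83  68  57  59  77  94  96  89  83  83  84  84  85  88
  92  96  97  98  99  99 100  99 100  99 100  99 100 100 100 100 100  99
 100  99  99  99  99 100  99 100  99 100 100  99  99  99 100  99  99 100
  99  99  99 100  99  99  99  99  99  99  99  99  99  99  99  98  99  99
  98  99  99  99  99 100  99  98  97  94  86  70  57  54  53  54  53  54]
[543.6 380.2  94. ] [562.5 324.7  94. ] foot [554.4 347.5   3. ]
[271.61798741 214.05062149] [272.09656934 186.53650522] [271.73513562 186.71260229]
```

Emit:
step_arm([
  [[0, 0, 40, 0, 0.2], [0, 0, 80, 0, 0.2], [0, 0, 110, 0, 0.2], [0, 0, 122, 0, 0.2], [0, 0, 122, 0, 0.2], [0, 0, 122, 0, 0.2], [0, 0, 122, 0, -1], [0, 0, 122, 0, -1]],
])

```text
t: 4.92
eef_pos: [554.5, 351.0, 60.9]
tcp_rot: [3.138, -0.0, 1.888]
ft_force: [0.4, -0.8, 0.8]
opening: 0.513
grip_force: 0.0
```

Emit:
step_arm([
  [[0, 0, 0, 0, -1], [0, 0, 0, 0, -1], [0, 0, 0, 0, -1], [0, 0, 0, 0, -1], [0, 0, 0, 0, -1], [0, 0, 0, 0, -1], [0, 0, 0, 0, -1], [0, 0, 0, 0, -1]],
])

```text
t: 5.58
eef_pos: [553.4, 350.8, 58.6]
tcp_rot: [-3.141, 0.0, 1.888]
ft_force: [-0.2, 0.1, 0.5]
opening: 0.128
grip_force: 30.0
```

Emit:
step_arm([
  [[0, 0, -20, 0, -1], [0, 0, -50, 0, -1], [0, 0, -85, 0, -1], [0, 0, -125, 0, -1], [0, 0, -160, 0, -1], [0, 0, -181, 0, -1], [0, 0, -181, 0, -1], [0, 0, -181, 0, -1]],
])

```text
t: 6.25
eef_pos: [553.5, 350.8, 240.3]
tcp_rot: [3.14, -0.0, 1.888]
ft_force: [-0.6, 0.7, -0.8]
opening: 0.126
grip_force: 30.0
```

Emit:
step_arm([
  [[-20, -6, 0, 0, -1], [-50, -15, 0, 0, -1], [-80, -24, 0, 0, -1], [-110, -34, 0, 0, -1], [-140, -43, 0, 0, -1], [-160, -49, 0, 0, -1], [-170, -52, 0, 0, -1], [-170, -52, 0, 0, -1]],
])

```text
t: 6.92
eef_pos: [556.9, 171.4, 238.3]
tcp_rot: [-3.139, -0.0, 1.886]
ft_force: [0.3, 0.1, -1.6]
opening: 0.132
grip_force: 30.0
```

Emit:
step_arm([
  [[-20, -6, 0, 7, -1], [-50, -15, 0, 14, -1], [-80, -24, 0, 21, -1], [-110, -34, 0, 28, -1], [-140, -43, 0, 35, -1], [-160, -49, 0, 42, -1], [-170, -52, 0, 49, -1], [-170, -52, 0, 55, -1]],
])

```text
t: 7.58
eef_pos: [561.1, -5.5, 238.7]
tcp_rot: [-3.141, 0.001, 0.921]
ft_force: [0.2, -0.4, -1.3]
opening: 0.125
grip_force: 30.0
```

Emit:
step_arm([
  [[0, 0, 0, 7, -1], [0, 0, 0, 14, -1], [0, 0, 0, 21, -1], [0, 0, 0, 28, -1], [0, 0, 0, 35, -1], [0, 0, 0, 42, -1], [0, 0, 0, 49, -1], [0, 0, 0, 56, -1]],
])

```text
t: 8.25
eef_pos: [561.0, -3.2, 238.7]
tcp_rot: [-3.141, 0.001, -0.054]
ft_force: [0.2, 0.6, -1.2]
opening: 0.129
grip_force: 30.0
```

Emit:
step_arm([
  [[0, 0, 0, 0.7, -1], [0, 0, 0, 0.7, -1], [0, 0, 0, 0.7, -1], [0, 0, 0, 0.7, -1], [0, 0, 0, 0.7, -1]],
])

```text
t: 8.67
eef_pos: [560.9, -4.5, 239.5]
tcp_rot: [3.142, 0.0, -0.059]
ft_force: [0.8, -0.0, -1.0]
opening: 0.125
grip_force: 30.0
```

```bash
python3 - <<'E'
from h import *
im=snap('wrist','w4');s=env.state();print(s['eef_pos'],s['tcp_rot'],s['t'],s['joints'],s['ft_force'])
E
```

```text
[560.87716183  -4.55214728 239.5367043 ] [ 3.14152465e+00  6.74139056e-05 -5.96772113e-02] 8.7167 [-1.25843316e-01  3.74499985e-01  1.68621100e+00 -8.19437696e-05
  1.08094444e+00  1.50466878e+00] [-0.43775353 -0.90436365 -1.1228001 ]
```

View pics/w4.png

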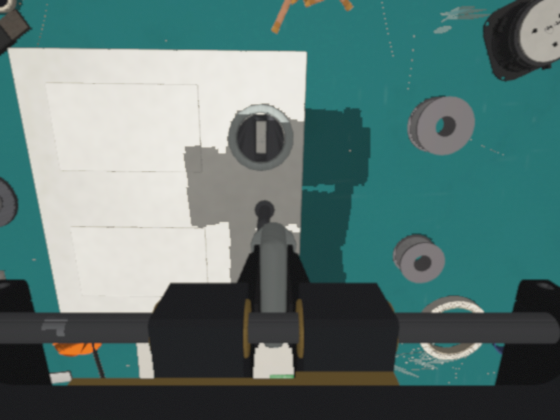

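```bash
python3 - <<'E'
from h import *
im=cv2.imread('pics/w4.png')
o=np.zeros((600,800,3),np.uint8)
o[:,:400]=cv2.resize(im[92:182,231:291],(400,600),interpolation=cv2.INTER_CUBIC)
o[:,400:]=cv2.resize(im[200:365,219:329],(400,600),interpolation=cv2.INTER_CUBIC)
cv2.imwrite('pics/c4.png',o)
c=ray('w4',261,137,124);print(c, ray('w4',260.5,121,124),ray('w4',260.5,153,124))
for r in(122,137,150):print(im[r,225:297].sum(1)//3)
print(im[95:180,245].sum(1)//3)
T=np.array([560.9,-4.5,239.5]);y=-.0597;tx=np.array([np.cos(y),np.sin(y),0]);
for dx in(-28,0,28):print(dx,proj('w4',T+tx*dx+[0,0,35]),proj('w4',T+tx*dx*.39-[0,0,43]))
print(proj('w4',T+tx*14.5-[0,0,29]))
E
```

```text
[620.23939209   1.55281628 124.        ] [633.00074807   1.08280641 124.        ] [607.17552329   2.86952212 124.        ]
[234 234 234 233 225 192 138 106 100 101 102 102 101  98  95  89  83  74
  63  53  50  51  52  52  53  52  50  48  47  45  60  95 120 127 127 126
 126 126 126 123 109  80  55  49  52  54  53  54  54  52  51  53  62  82
 107 127 139 144 145 143 140 138 133 123 116 122 132 135 136 136 136 137]
[230 209 152 113 101  99 101 101 100  96  87  72  56  48  49  50  51  48
  47  49  51  53  53  52  53  53  52  51  49  46  64 102 130 137 138 137
 136 136 134 129 108  73  52  51  53  53  53  53  54  53  53  50  48  48
  49  50  50  50  64  81  91  97 100 100 100 101 100 102 116 131 134 135]
[205 156 136 135 132 122 108 101 100 100 102 104 101  93  80  66  54  51
  52  53  53  54  53  54  52  52  53  53  51  49  64 102 128 136 136 135
 135 135 134 129 109  73  53  52  54  54  53  53  55  54  54  53  52  51
  50  57  69  83  95 101 102 102 100  99 100 109 123 131 133 134 134 134]
[234 234 234 234 233 233 233 233 232 232 232 228 211 180 175 185 192 194
 184 143 107  97 100 102  91  70  55  50  50  50  51  51  51  51  50  51
  50  51  51  50  51  52  51  52  53  53  53  53  53  53  53  53  53  53
  53  53  54  53  53  55  61  72  82  93 101 105 105 103 101  99 102 112
 125 132 134 134 134 134 134 134 134 134 134 134 134]
-28 [271.98188946 351.22973649] [272.36713948 251.05266198]
0 [272.01559364 299.59185366] [272.38140859 236.08030741]
28 [272.05310934 242.11435739] [272.3960846  220.68099143]
[272.35430445 222.55267075]
```

View pics/c4.png

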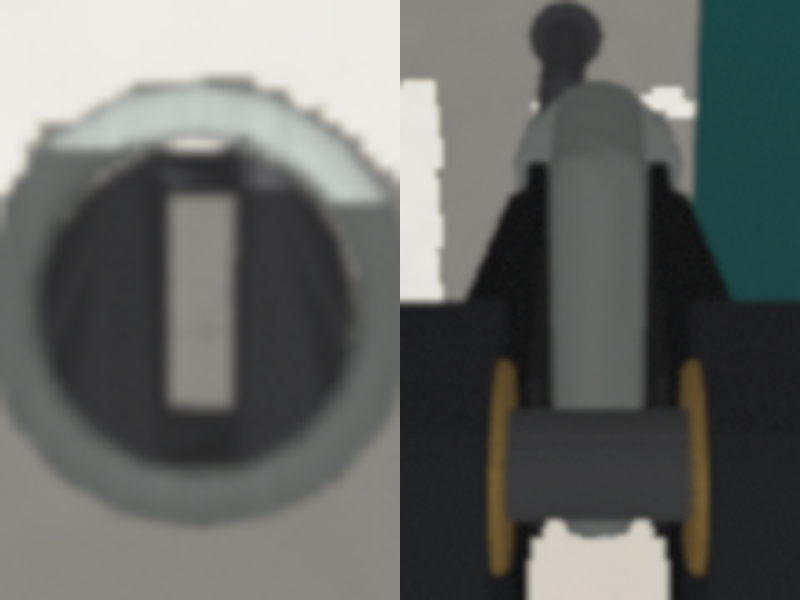

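```bash
python3 - <<'E'
from h import *
T=np.array([560.9,-4.5,239.5]);y=-.0597;tx=np.array([np.cos(y),np.sin(y),0]);ty=np.array([np.sin(y),-np.cos(y),0])
print('wing end bottom', [proj('w4',T+tx*(28+d)+[0,0,2.8]).round(1) for d in(-2,0,2)])
for z in(-29,-25,-20,-16):
  for d in (0,):
    q=np.array([proj('w4',T+tx*(d+14.5*np.cos(a))+ty*14.5*np.sin(a)+[0,0,z]) for a in np.linspace(0,6.28,200)])
    k=q[:,0].argmin();print(z,d,'min col',q[k].round(1),'maxcol',q[:,0].max().round(1),'apex',q[:,1].min().round(1), 'row at col 256,260:',[q[:100][abs(q[:100,0]-c-(0)).argmin()].round(1) for c in (285,289,)])
E
```

```text
wing end bottom [array([272.2, 221.8]), array([272.2, 218.2]), array([272.2, 214.5])]
-29 0 min col [249.4 243.8] maxcol 295.3 apex 222.6 row at col 256,260: [array([284.9, 226. ]), array([288.9, 229.1])]
-25 0 min col [248.9 246.3] maxcol 295.7 apex 224.7 row at col 256,260: [array([285. , 264.5]), array([288.9, 261.5])]
-20 0 min col [248.4 249.5] maxcol 296.2 apex 227.6 row at col 256,260: [array([284.8, 230.8]), array([289. , 233.8])]
-16 0 min col [247.9 252.3] maxcol 296.7 apex 229.9 row at col 256,260: [array([285. , 233.2]), array([289.1, 268.6])]
```

Emit:
step_arm([
  [[15, -3, 0, 0, -1], [35, -7, 0, 0, -1], [50, -10, 0, 0, -1], [59, -11, 0, 0, -1], [59, -11, 0, 0, -1], [59, -11, 0, 0, -1], [59, -11, 0, 0, -1], [59, -11, 0, 0, -1]],
])

```text
t: 9.38
eef_pos: [619.7, 2.6, 239.8]
tcp_rot: [3.142, 0.0, -0.061]
ft_force: [-0.0, 1.1, -1.2]
opening: 0.124
grip_force: 30.0
```

Emit:
step_arm([
  [[0, 0, 20, 0, -1], [0, 0, 45, 0, -1], [0, 0, 60, 0, -1], [0, 0, 66, 0, -1], [0, 0, 70, 0, -1], [0, 0, 73, 0, -1], [0, 0, 75, 0, -1], [0, 0, 76, 0, -1]],
])

```text
t: 10.05
eef_pos: [621.1, 2.6, 167.5]
tcp_rot: [3.141, -0.004, -0.061]
ft_force: [-8.6, -0.1, 29.4]
opening: 0.12
grip_force: 30.0
```

Emit:
step_arm([
  [[0, 0, 0, 0, -1], [0, 0, 1, 0, -1], [0, 0, 2, 0, -1], [0, 0, 2, 0, -1]],
])

```text
t: 10.38
eef_pos: [622.0, 2.5, 167.1]
tcp_rot: [3.141, -0.008, -0.061]
ft_force: [-8.0, -0.3, 31.6]
opening: 0.122
grip_force: 30.0
```

Emit:
step_arm([
  [[0, 0, -8, 0, -1], [-2.5, 0, -8, 0, -1], [-2.5, 0, -8, 0, -1], [-2.5, 0, -5, 0, -1], [-2.5, 0, -2, 0, -1], [-2.5, 0, 0, 0, -1], [-2.5, 0, 0, 0, -1]],
])

```text
t: 10.97
eef_pos: [620.4, 2.6, 166.7]
tcp_rot: [3.141, -0.01, -0.061]
ft_force: [-2.5, 0.9, 34.3]
opening: 0.125
grip_force: 30.0
```

Emit:
step_arm([
  [[0, 0, -10, 0, -1], [0, 0, -10, 0, -1], [0, 0, -10, 0, -1], [0, 0, -10, 0, -1], [0, 0, -10, 0, -1], [0, 0, -10, 0, -1], [0, 0, -10, 0, -1]],
])

```text
t: 11.55
eef_pos: [619.3, 2.7, 172.0]
tcp_rot: [3.141, -0.004, -0.061]
ft_force: [6.2, -0.4, 2.8]
opening: 0.126
grip_force: 30.0
```

```bash
python3 - <<'E'
from h import *
w=snap('wrist','w5');s=snap('scene','s5');t=snap('top','t5');st=env.state();print(st['eef_pos'],st['tcp_rot'],st['t'])
print(proj('s5',[620,2,124]),proj('w5',[620,2,124]))
o=np.zeros((600,800,3),np.uint8)
o[:,:400]=cv2.resize(w[190:310,233:313],(400,600),interpolation=cv2.INTER_CUBIC)
u,v=proj('s5',[620,2,140]).astype(int)
o[:,400:]=cv2.resize(s[v-45:v+45,u-30:u+30],(400,600),interpolation=cv2.INTER_CUBIC)
print(u,v);cv2.imwrite('pics/c5.png',o)
E
```

```text
[619.33308243   2.6824338  172.01983589] [ 3.14141601 -0.00395346 -0.06127876] 11.7
[250.34433237 215.65688786] [273.25663065 232.72576425]
250 211
```

View pics/c5.png

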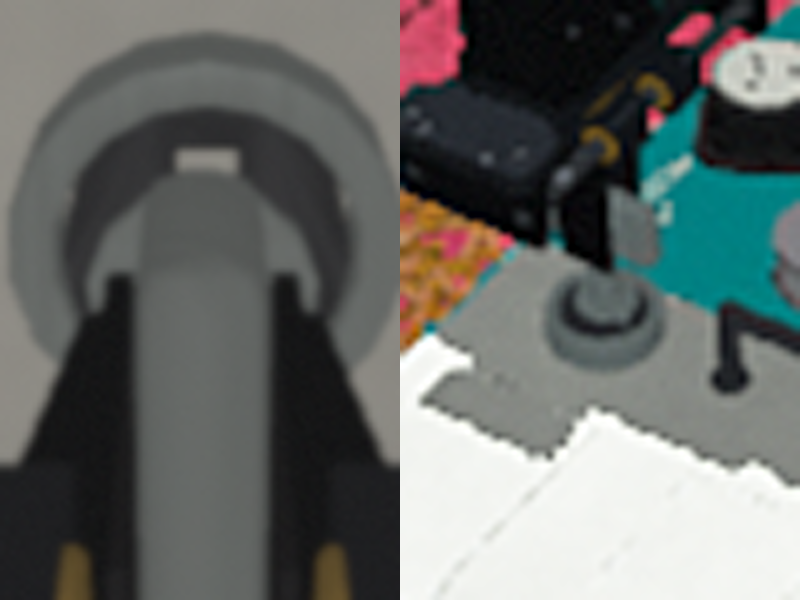

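```bash
python3 - <<'E'
from h import *
a=cv2.imread('pics/w4.png').sum(2)//3;b=cv2.imread('pics/w5.png').sum(2)//3
print('w4',a[215:260,274]);print('w5',b[215:260,274])
print('w4',a[335:360,274]);print('w5',b[335:360,274])
for r in (230,250,265,280,300):print(r,a[r,250:300],'\n   ',b[r,250:300])
y=-.0613;T=np.array([619.33,2.68,172.0]);tx=np.array([np.cos(y),np.sin(y),0])
for x in(618,620,622):
  q=np.array([proj('w5',[x+26*np.cos(t),2.5+26*np.sin(t),124]) for t in np.linspace(0,6.28,100)]);print(x,q.min(0),q.max(0),proj('w5',[x+13,2,109]))
st=env.state();print(st['eef_pos'],st['ft_force'],st['moment'])
E
```

```text
w4 [125 131 132 132 133 131 124 104  86  83  83  84  84  83  85  84  84  85
  85  85  84  84  84  86  86  88  90  91  93  96  97  97  97  98  99  99
  99 100 100 100 100 101 101 101 100]
w5 [ 44  45  45  48  74 118 136 135 119  98  87  85  86  87  87  87  87  88
  88  88  88  87  88  87  88  89  91  93  94  97  98  99 100 101 101 102
 102 103 104 104 104 104 104 104 104]
w4 [ 58  58  58  57  58  58  57  64  82  93  97 106 144 185 200 204 204 204
 204 203 204 203 204 204 204]
w5 [ 61  60  60  61  60  59  59  65  85  98 103 102 100  96  91  79  64  54
  53  51  52  53  52  52  52]
230 [131 131 131 131 137 147 136  96  76  85  93  92  86  82  82  83  84  84
  84  85  85  85  85  85  84  84  84  84  84  84  83  83  82  82  85  92
 102 118 145 165 174 184 208 223 226 227 227 227 223 196] 
    [47 46 48 51 51 52 52 53 55 63 75 84 84 84 84 85 85 86 86 86 87 87 87 87
 87 86 87 87 87 86 86 85 85 85 86 86 77 66 57 56 54 52 52 53 53 50 48 46
 44 46]
250 [120 106  92  69  39  20  19  21  27  45  69  85  92  95  96  97  97  98
  99  99 100 100 100 100  99  99  98  98  97  96  96  96  96  95  93  
[... 1201 characters left out ...]
 100 100  99  99  98  97  97  97  96  97  94  89  76
  56  34  26  26  26  25  24  21  21  23  33  47  58  61] 
    [ 38  26  21  20  23  27  28  27  26  35  55  78  90  95  98 100 100 102
 103 104 103 104 104 104 104 103 102 101 100 100 100 100 100  98  93  81
  59  37  27  28  27  28  24  23  20  23  35  51  61  64]
618 [234.81548427 198.8967069 ] [310.59902629 269.7888032 ] [272.32452472 210.96487988]
620 [234.54379445 195.98545503] [310.51601115 267.23073016] [272.15423622 208.2989203 ]
622 [234.2707486  193.05921038] [310.43258178 264.66031112] [271.98313615 205.62025513]
[619.33308243   2.6824338  172.01983589] [ 6.98491006 -0.28185471  2.33260919] [-0.02735465 -1.51807752  0.03809182]
```

```bash
python3 - <<'E'
from h import *
b=cv2.imread('pics/w5.png').sum(2)//3
print(b[190:232,274]); print(b[190:232,262])
for f,l in(('w4',((261,104),(261,112.4),(261,120.8),(261,153.5),(261,161.8),(261,170.3))),('w5',((273.5,196.6),(273.5,202.4),(273.5,212),(273.5,219.6)))):
  for p in l: print(f,p,ray(f,*p,124).round(1),ray(f,*p,109).round(1))
E
```

```text
[138 137 138 138 137 131 109  91  86  86  87  92 103 112 112 110 108 106
 105 103  96  72  52  47  46  44  45  45  48  74 118 136 135 119  98  87
  85  86  87  87  87  87]
[139 139 139 139 138 138 136 128 105  90  86  86  87  92 100 106 107 106
 105 104 103 102  95  80  63  55  52  53  52  52  52  52  52  53  53  54
  56  60  70  81  84  87]
w4 (261, 104) [ 6.461e+02 -2.000e-01  1.240e+02] [6.462e+02 3.000e-01 1.090e+02]
w4 (261, 112.4) [6.397e+02 2.000e-01 1.240e+02] [639.4   0.7 109. ]
w4 (261, 120.8) [633.1   0.7 124. ] [632.5   1.2 109. ]
w4 (261, 153.5) [606.7   2.5 124. ] [604.7   3.1 109. ]
w4 (261, 161.8) [599.8   3.  124. ] [597.4   3.6 109. ]
w4 (261, 170.3) [592.6   3.5 124. ] [589.8   4.2 109. ]
w5 (273.5, 196.6) [6.455e+02 3.000e-01 1.240e+02] [6.416e+02 5.000e-01 1.090e+02]
w5 (273.5, 202.4) [6.415e+02 5.000e-01 1.240e+02] [637.3   0.8 109. ]
w5 (273.5, 212) [634.8   0.9 124. ] [630.2   1.2 109. ]
w5 (273.5, 219.6) [629.4   1.3 124. ] [624.4   1.5 109. ]
```

Emit:
step_arm([
  [[3, 0, 1, 0, -1], [3, 0, 1, -7, -1], [3, 0, 1, -14, -1], [3, 0, 1, -21, -1], [3, 0, 1, -28, -1], [3, 0, 1, -35, -1], [3, 0, 1, -42, -1], [3, 0, 1, -49, -1]],
])

```text
t: 12.37
eef_pos: [620.3, 2.6, 169.7]
tcp_rot: [-3.14, 0.001, 0.8]
ft_force: [-0.1, 0.2, 0.1]
opening: 0.128
grip_force: 30.0
```

Emit:
step_arm([
  [[0, 0, 0, -7, -1], [0, 0, 0, -14, -1], [0, 0, 0, -21, -1], [0, 0, 0, -28, -1], [0, 0, 0, -35, -1], [0, 0, 0, -42, -1], [0, 0, 0, -46, -1], [0, 0, 0, -49, -1]],
])

```text
t: 13.03
eef_pos: [620.0, 2.6, 169.6]
tcp_rot: [-3.139, -0.0, 1.653]
ft_force: [-0.2, -0.6, 0.3]
opening: 0.124
grip_force: 30.0
```

Emit:
step_arm([
  [[0, 0, 0, 0, -1], [0, 0, 0, 0, -1], [0, 0, 0, 0, -1], [0, 0, 0, 0, -1]],
])

```text
t: 13.37
eef_pos: [620.2, 2.7, 169.9]
tcp_rot: [-3.139, -0.0, 1.648]
ft_force: [-4.3, -0.8, -3.3]
opening: 0.124
grip_force: 30.0
```

```bash
python3 - <<'E'
from h import *
st=env.state();print(st['eef_pos'],st['tcp_rot'],st['ft_force'],st['moment'],st['joints'])
E
```

```text
[620.15148348   2.68724727 169.92594478] [-3.13927115e+00 -2.41172828e-04  1.64798443e+00] [-4.29040958 -0.82477928 -3.28057153] [-0.12317907  0.57821704 -0.05710026] [-1.02053338e-01  5.30535815e-01  1.61949735e+00 -2.10674330e-04
  9.93886810e-01 -1.79126604e-01]
```

Emit:
step_arm([
  [[0, 0, -10, 0, -1], [0, 0, -30, 0, -1], [0, 0, -50, 0, -1], [0, 0, -70, 0, -1], [0, 0, -70, 0, -1], [0, 0, -70, 0, -1]],
])

```text
t: 13.87
eef_pos: [621.4, 2.7, 242.0]
tcp_rot: [3.138, 0.001, 1.649]
ft_force: [-0.3, -0.2, -1.9]
opening: 0.124
grip_force: 30.0
```

Emit:
step_arm([
  [[20, -2, 0, 0, -1], [50, -6, 0, 0, -1], [80, -10, 0, 0, -1], [115, -13, 0, 0, -1], [145, -16, 0, 0, -1], [165, -19, 0, 0, -1], [177, -20, 0, 0, -1], [177, -20, 0, 0, -1]],
])

```text
t: 14.53
eef_pos: [586.4, 179.5, 239.8]
tcp_rot: [-3.141, -0.0, 1.651]
ft_force: [-0.3, -0.2, -0.9]
opening: 0.122
grip_force: 30.0
```

Emit:
step_arm([
  [[20, -2, 0, 0, -1], [50, -6, 0, 0, -1], [80, -10, 0, -3, -1], [115, -13, 0, -7, -1], [145, -16, 0, -10, -1], [165, -19, 0, -13.7, -1], [177, -20, 0, -13.7, -1], [177, -20, 0, -13.7, -1]],
])

```text
t: 15.2
eef_pos: [553.2, 353.4, 239.9]
tcp_rot: [-3.141, 0.0, 1.888]
ft_force: [1.1, -0.6, -1.8]
opening: 0.129
grip_force: 30.0
```

Emit:
step_arm([
  [[0, 0, 40, 0, -1], [0, 0, 80, 0, -1], [0, 0, 115, 0, -1], [0, 0, 130, 0, -1], [0, 0, 130, 0, -1], [0, 0, 130, 0, -1], [0, 0, 130, 0, -1], [0, 0, 130, 0, -1]],
])

```text
t: 15.87
eef_pos: [554.3, 352.2, 112.5]
tcp_rot: [3.139, -0.0, 1.887]
ft_force: [0.2, 0.9, -1.2]
opening: 0.125
grip_force: 30.0
```

```bash
python3 - <<'E'
from h import *
st=env.state();print(st['eef_pos'],st['tcp_rot'],st['ft_force'])
b=snap('wrist','w6').sum(2)//3
print(b[210:260,274],b[335:360,274])
t=snap('top','t6')
w=cv2.imread('pics/w6.png')
o=np.zeros((600,800,3),np.uint8)
o[:,:400]=cv2.resize(w[190:310,233:313],(400,600),interpolation=cv2.INTER_CUBIC)
o[:,400:]=cv2.resize(t[155:215,230:270],(400,600),interpolation=cv2.INTER_CUBIC)
cv2.imwrite('pics/c6.png',o)
E
```

```text
[554.32893848 352.23937506 112.49865852] [ 3.13869530e+00 -2.48682705e-04  1.88728833e+00] [ 0.23661347  0.88286273 -1.17421326]
[109 109 109 109 109 109 108 108 109 109 109 108 106  98  88  82  81  83
  83  83  83  83  84  85  84  84  84  83  83  84  86  87  90  90  92  94
  95  97  96  98  97  98  98  99 100  99 100 100  99  99] [58 58 58 58 57 57 56 63 82 94 98 98 96 93 90 91 91 92 91 92 91 91 92 91
 92]
```

View pics/c6.png

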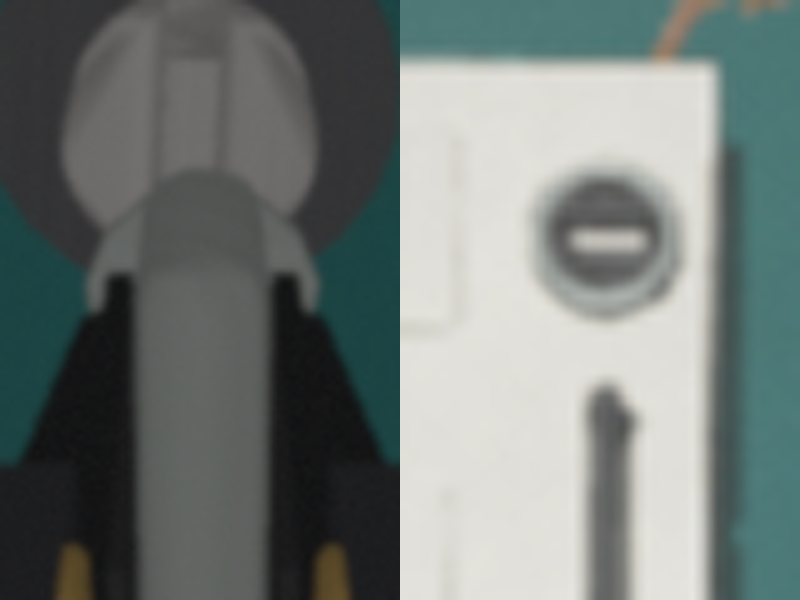

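Emit:
step_arm([
  [[0, 0, 0, 0, -1], [0, 0, 0, 0, -1], [0, 0, 0, 0, -1], [0, 0, 0, 0, -1], [0, 0, 0, 0, -1], [0, 0, 0, 0, -1]],
])

```text
t: 16.47
eef_pos: [553.3, 352.5, 110.6]
tcp_rot: [-3.142, 0.0, 1.888]
ft_force: [-0.2, -0.6, -0.8]
opening: 0.125
grip_force: 30.0
```

```bash
python3 - <<'E'
from h import *
for i in range(2):
  b=snap('wrist','w7').sum(2)//3; st=env.state();print(st['eef_pos'],st['tcp_rot'],st['ft_force'])
for r in(192,198,204,210,216):print(r,b[r,240:305])
E
```

```text
[553.26151965 352.46555977 110.53265678] [-3.14149203e+00  8.11695175e-05  1.88838265e+00] [-0.15169757  0.07002953 -1.18464572]
[553.26328577 352.43049169 110.54113083] [-3.14147020e+00  1.35221479e-04  1.88843138e+00] [ 1.01866898 -0.83052398 -0.54111218]
192 [ 51  52  53  50  52  52  52  52  52  53  51  51  52  52  52  51  52  54
  58  65  74  82  86  88  87  88  89  93  97 100 100  99  97  97  95  94
  93  91  90  88  87  85  84  81  74  65  59  54  53  53  53  52  53  53
  52  52  53  53  54  53  53  53  54  54  53]
198 [ 52  52  52  52  50  52  52  53  52  52  52  54  63  78  92  99 100  99
  98  99 101 104 109 110 108 103  96  94  93  91  90  89  88  88  87  86
  87  87  87  91  96 102 106 108 106 104 103 103 102 101  94  81  65  56
  53  53  52  52  53  53  54  52  53  54  53]
204 [ 51  52  52  51  50  52  52  52  55  64  82  92  91  89  88  91  94  99
 104 107 109 111 112 111 107 101  96  99 105 106 107 108 108 108 108 108
 108 107 100  95  98 104 107 108 109 110 108 104  99  93  89  89  91  92
  83  67  55  53  52  53  52  53  52  53  51]
210 [ 52  52  52  51  51  51  53  58  71  82  89  92  94  96 100 104 107 108
 108 109 110 111 111 110 106  99  96 100 106 107 109 109 109 109 109 109
 109 104  97  96 100 105 108 109 109 110 110 110 109 105 101  98  94  91
  88  83  71  57  54  53  52  53  53  53  52]
216 [ 51  51  51  51  51  52  60  77  91  97 100 104 106 107 107 108 107 108
 108 109 110 111 112 110 104  97  95 101 106 108 108 109 109 109 110 109
 108 101  95  95 101 106 108 109 109 110 110 109 109 108 109 108 105 102
  97  94  88  76  60  53  53  52  53  52  52]
```

Emit:
step_arm([
  [[0, -1, 15, 0, -1], [0, -1, 28, 0, -1], [0, -1, 33, 0, -1], [0, -1, 37, 0, -1], [0, -1, 40, 0, -1], [0, -1, 43, 0, -1], [0, -1, 46, 0, -1], [0, -1, 46, 0, -1]],
])

```text
t: 17.23
eef_pos: [552.3, 352.1, 64.3]
tcp_rot: [-3.141, 0.0, 1.888]
ft_force: [0.5, 0.5, -0.1]
opening: 0.123
grip_force: 30.0
```

Emit:
step_arm([
  [[0, 0, 0, 0, -1], [0, 0, 2, 0, -1], [0, 0, 4, 0, -1], [0, 0, 5, 0, -1], [0, 0, 5, 0, -1], [0, 0, 5, 0, -1]],
])

```text
t: 17.73
eef_pos: [552.3, 352.1, 59.5]
tcp_rot: [-3.141, 0.0, 1.888]
ft_force: [-0.6, 0.7, -1.3]
opening: 0.125
grip_force: 30.0
```

Emit:
step_arm([
  [[0, 0, 0, 0, 0], [0, 0, 0, 0, 0], [0, 0, 0, 0, 0], [0, 0, 0, 0, 0], [0, 0, 0, 0, 0], [0, 0, -25, 0, 0], [0, 0, -60, 0, 0], [0, 0, -95, 0, 0]],
])

```text
t: 18.4
eef_pos: [551.9, 351.9, 155.0]
tcp_rot: [-3.139, 0.0, 1.888]
ft_force: [0.6, 0.7, 0.3]
opening: 0.495
grip_force: 0.0
```

Emit:
step_arm([
  [[0, 0, -40, 0, 0], [0, 0, -80, 0, 0], [0, 0, -115, 0, 0], [0, 0, -115, 0, 0], [0, 0, -115, 0, 0]],
])

```text
t: 18.82
eef_pos: [552.7, 352.4, 271.7]
tcp_rot: [3.138, -0.001, 1.888]
ft_force: [0.2, 0.4, -0.2]
opening: 0.499
grip_force: 0.0
```

Emit:
step_arm([
  [[-20, -12, 0, 0, 0], [-50, -30, 0, 0, 0], [-80, -48, 0, 0, 0], [-110, -67, 0, 0, 0], [-140, -85, 0, 0, 0], [-153, -93, 0, 0, 0], [-153, -93, 0, 0, 0]],
])

```text
t: 19.4
eef_pos: [510.7, 175.1, 268.5]
tcp_rot: [-3.139, 0.0, 1.886]
ft_force: [-0.5, 1.0, -1.1]
opening: 0.502
grip_force: 0.0
```

Emit:
step_arm([
  [[-20, -12, 0, 7, 0], [-50, -30, 0, 14, 0], [-80, -48, 0, 21, 0], [-110, -67, 0, 28, 0], [-140, -85, 0, 35, 0], [-153, -93, 0, 42, 0], [-153, -93, 0, 49, 0], [-153, -93, 0, 55, 0]],
])

```text
t: 20.07
eef_pos: [471.1, 2.9, 268.7]
tcp_rot: [-3.14, 0.001, 0.92]
ft_force: [-0.3, 0.6, 0.2]
opening: 0.499
grip_force: 0.0
```

Emit:
step_arm([
  [[0, 0, 0, 56.7, 0], [0, 0, 0, 56.7, 0], [0, 0, 0, 56.7, 0], [0, 0, 0, 56.7, 0], [0, 0, 0, 56.7, 0], [0, 0, 0, 56.7, 0], [0, 0, 0, 56.7, 0], [0, 0, 0, 56.7, 0]],
])

```text
t: 20.73
eef_pos: [471.3, 4.1, 268.5]
tcp_rot: [-3.141, 0.002, -0.067]
ft_force: [0.5, 0.4, 0.4]
opening: 0.499
grip_force: 0.0
```

```bash
python3 - <<'E'
from h import *
b=snap('wrist','w8'); st=env.state();print(st['eef_pos'],st['tcp_rot'],st['ft_force'],st['t'])
t=snap('top','t8'); sc=snap('scene','s8')
print('stand',proj('t8',[553,350.5,94]),proj('s8',[553,350.5,78]))
o=np.zeros((600,800,3),np.uint8)
o[:300,:400]=cv2.resize(b,(400,300),interpolation=cv2.INTER_AREA)
o[300:,:400]=cv2.resize(sc[300:375,160:260],(400,300))
o[:,400:]=cv2.resize(b[80:320,180:340],(400,600),interpolation=cv2.INTER_CUBIC)
cv2.imwrite('pics/c8.png',o)
E
```

```text
[471.30609055   4.07691994 268.5627883 ] [-3.14138232e+00  1.74815612e-03 -7.47443603e-02] [ 0.61716927 -0.83995257 -0.13074823] 20.7833
stand [148.76364467 206.44952531] [199.67627194 327.82165058]
```

View pics/c8.png

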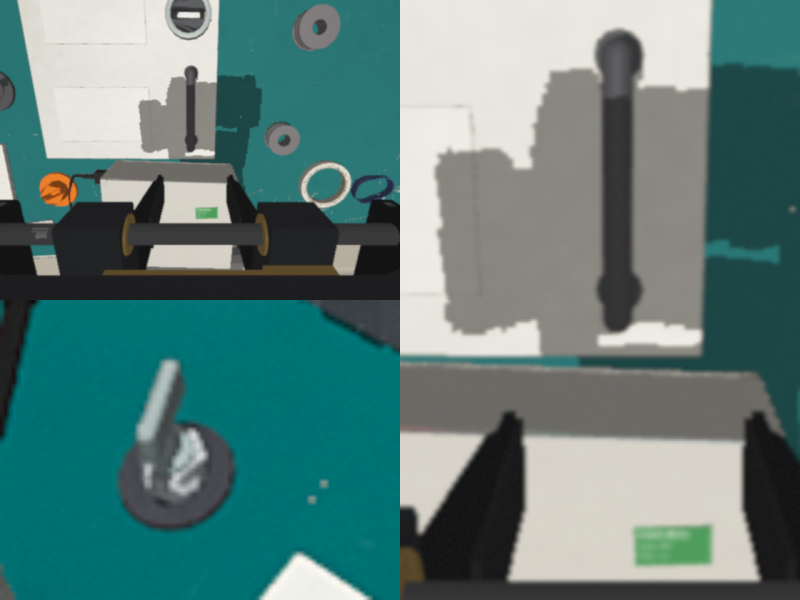

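```bash
python3 - <<'E'
from h import *
b=cv2.imread('pics/w8.png').sum(2)//3
for r in (130,160,190):print(r,b[r,250:285])
print(b[85:112,267],b[195:225,267])
for p in((265.5,102),(265.5,210),(265.5,157)):print(ray('w8',*p,164).round(1))
print([ray('w8',*p,124).round(1) for p in((265.5,100),(265.5,196))])
print('latch w4',ray('w4',259.3,137.2,140))
print('corners top',[ray('top0',*c,124).round(1) for c in((195,163),(262,163),(193,232),(262,234))])
print('cornw2',[ray('w2',*c,124).round(1) for c in((261,53),(470,67),(430,266),(249,256))])
w=cv2.cvtColor(cv2.imread('pics/w8.png'),cv2.COLOR_BGR2HSV)
m=(w[...,1]<60).astype(np.uint8)
n,l,st,c=cv2.connectedComponentsWithStats(m)
for i in range(1,n):
  if 400<st[i][4]<5000 and c[i][0]>350: print(st[i],c[i],ray('w8',*c[i],30).round(1))
E
```

```text
130 [133 133 134 134 134 134 134 134 133 128 106  68  52  51  52  53  54  53
  52  52  50  52  70 105 128 133 133 133 134 133 133 133 133 132 133]
160 [134 134 133 134 134 134 133 134 132 128 108  75  54  51  52  53  53  53
  53  51  51  55  79 110 128 131 132 132 132 133 133 134 135 134 135]
190 [136 136 137 136 136 136 136 134 131 118  91  63  51  51  52  53  53  54
  53  52  50  49  51  63  87 111 128 133 134 134 135 134 135 135 135]
[228 228 228 229 228 220 173 120  95  75  66  70  78  82  86  90  93  94
  94  94  93  94  94  95  94  94  94] [ 53  53  53  54  53  53  53  53  53  53  54  53  53  53  52  52  53  95
 170 219 230 231 224 183 143 134 124  93  65  56]
[557.6   3.7 164. ]
[470.9  10.1 164. ]
[515.5   6.8 164. ]
[array([559.6,   4.5, 124. ]), array([472.5,  10.8, 124. ])]
latch w4 [621.53849783   2.24218232 140.        ]
corners top [array([687.7, 185.1, 124. ]), array([674., -42., 124.]), array([451.3, 197. , 124. ]), array([431. , -28.7, 124. ])]
cornw2 [array([696.8, 189.9, 124. ]), array([682.9, -35.6, 124. ]), array([446. , -24.5, 124. ]), array([460.2, 207.7, 124. ])]
[ 409    6   67   65 3251] [442.61950169  38.56967087] [ 611.5 -190.3   30. ]
[ 370  171   50   46 1672] [394.55382775 193.70753589] [ 440.2 -145.    30. ]
```

Emit:
step_arm([
  [[20, -2, 0, 0, 0], [43, -5, 0, 0, 0], [43, -5, 30, 0, 0], [43, -5, 70, 0, 0], [43, -5, 105, 0, 0], [43, -5, 123, 0, 0], [43, -5, 123, 0, 0], [43, -5, 123, 0, 0]],
])

```text
t: 21.55
eef_pos: [514.4, 6.0, 146.1]
tcp_rot: [-3.141, 0.002, -0.058]
ft_force: [-0.3, 0.5, 0.6]
opening: 0.5
grip_force: 0.0
```

Emit:
step_arm([
  [[0, 0, 0, 0, 0], [0, 0, 0, 0, -1], [0, 0, 0, 0, -1], [0, 0, 0, 0, -1], [0, 0, 0, 0, -1], [0, 0, 0, 0, -1], [0, 0, 0, 0, -1], [0, 0, 0, 0, -1]],
])

```text
t: 22.22
eef_pos: [514.5, 6.5, 146.8]
tcp_rot: [-3.14, -0.0, -0.062]
ft_force: [0.2, 5.0, 1.5]
opening: 0.095
grip_force: 30.0
```

```bash
python3 - <<'E'
from h import *
st=env.state();print(st['eef_pos'],st['tcp_rot'],st['ft_force'],st['opening'])
f=lambda th:np.array([-(202-220*np.cos(.4066+th)),-(220*np.sin(.4066+th)-87)])
T=np.linspace(0,1.75,25)
for k in range(3):
  print([[0,*(f(T[8*k+i])-f(T[8*k])).round(0).astype(int).tolist(),0,-1] for i in range(1,9)])
E
```

```text
[514.4975984    6.5096112  146.77668072] [-3.14006433e+00 -3.10051064e-04 -6.19876191e-02] [0.15849591 4.95835469 1.49654199] 0.09502646749596375
[[0, -7, -14, 0, -1], [0, -15, -28, 0, -1], [0, -24, -42, 0, -1], [0, -34, -54, 0, -1], [0, -44, -66, 0, -1], [0, -56, -77, 0, -1], [0, -68, -88, 0, -1], [0, -81, -97, 0, -1]]
[[0, -14, -8, 0, -1], [0, -28, -16, 0, -1], [0, -43, -22, 0, -1], [0, -58, -27, 0, -1], [0, -74, -31, 0, -1], [0, -89, -34, 0, -1], [0, -105, -36, 0, -1], [0, -121, -36, 0, -1]]
[[0, -16, 1, 0, -1], [0, -32, 2, 0, -1], [0, -48, 5, 0, -1], [0, -63, 9, 0, -1], [0, -78, 15, 0, -1], [0, -93, 21, 0, -1], [0, -107, 28, 0, -1], [0, -121, 37, 0, -1]]
```

Emit:
step_arm([
  [[0, -7, -14, 0, -1], [0, -15, -28, 0, -1], [0, -24, -42, 0, -1], [0, -34, -54, 0, -1], [0, -44, -66, 0, -1], [0, -56, -77, 0, -1], [0, -68, -88, 0, -1], [0, -81, -97, 0, -1]],
])

```text
t: 22.88
eef_pos: [520.1, 86.0, 244.9]
tcp_rot: [3.14, -0.002, -0.061]
ft_force: [2.5, -8.1, 4.8]
opening: 0.096
grip_force: 30.0
```

Emit:
step_arm([
  [[0, -14, -8, 0, -1], [0, -28, -16, 0, -1], [0, -43, -22, 0, -1], [0, -58, -27, 0, -1], [0, -74, -31, 0, -1], [0, -89, -34, 0, -1], [0, -105, -36, 0, -1], [0, -121, -36, 0, -1]],
])

```text
t: 23.55
eef_pos: [528.4, 207.8, 281.3]
tcp_rot: [-3.141, -0.005, -0.061]
ft_force: [7.1, -2.3, 3.1]
opening: 0.097
grip_force: 30.0
```

Emit:
step_arm([
  [[0, -16, 1, 0, -1], [0, -32, 2, 0, -1], [0, -48, 5, 0, -1], [0, -63, 9, 0, -1], [0, -78, 15, 0, -1], [0, -93, 21, 0, -1], [0, -107, 28, 0, -1], [0, -117, 35, 0, -1]],
])

```text
t: 24.22
eef_pos: [535.8, 325.9, 245.6]
tcp_rot: [-3.139, -0.005, -0.061]
ft_force: [7.5, 3.9, 8.7]
opening: 0.092
grip_force: 30.0
```

Emit:
step_arm([
  [[0, 0, 0, 0, -1], [0, 0, 0, 0, -1], [0, 0, 0, 0, -1], [0, 0, 0, 0, -1]],
])

```text
t: 24.55
eef_pos: [535.7, 325.3, 245.9]
tcp_rot: [-3.138, -0.005, -0.061]
ft_force: [7.5, 4.1, 5.1]
opening: 0.095
grip_force: 30.0
```

Emit:
step_arm([
  [[0, 0, 0, 0, -0.5], [0, 0, 0, 0, -0.5], [0, 0, 0, 0, -0.5], [0, 0, -15, 0, -0.5], [0, 0, -40, 0, -0.5], [0, 0, -80, 0, -0.5], [0, 0, -115, 0, -0.5], [0, 0, -115, 0, -0.5]],
])

```text
t: 25.22
eef_pos: [535.0, 324.7, 366.6]
tcp_rot: [-3.137, -0.008, -0.061]
ft_force: [1.1, -0.3, 1.4]
opening: 0.245
grip_force: 0.0
```

Emit:
step_arm([
  [[-22, 30, 0, 0, 1], [-22, 70, 0, 0, 1], [-22, 110, 0, 0, 1], [-22, 150, 0, 0, 1], [-22, 190, 0, 0, 1], [-22, 230, 0, 0, 1], [-22, 259, 0, 0, 1], [-22, 259, 0, 0, 1]],
])

```text
t: 25.88
eef_pos: [495.5, 63.0, 359.4]
tcp_rot: [3.14, 0.001, -0.065]
ft_force: [0.3, 0.8, -1.4]
opening: 0.753
grip_force: 0.0
```

Emit:
step_arm([
  [[-22, 40, 0, 0, 1], [-22, 80, 0, 0, 1], [-22, 120, 0, 0, 1], [-22, 160, 0, 0, 1], [-22, 200, 0, 0, 1], [-22, 240, 0, 0, 1], [-22, 259, 0, 0, 1], [-22, 259, 0, 0, 1]],
])

```text
t: 26.55
eef_pos: [458.0, -193.1, 358.8]
tcp_rot: [3.142, 0.001, -0.065]
ft_force: [0.6, -0.7, -1.6]
opening: 0.998
grip_force: 0.0
```

Emit:
step_arm([
  [[0, 0, 0, 0, 1], [0, 0, 0, 0, 1], [0, 0, 0, 0, 1], [0, 0, 0, 0, 1], [0, 0, 0, 0, 1]],
])

```text
t: 26.97
eef_pos: [458.5, -189.3, 359.8]
tcp_rot: [3.141, -0.0, -0.06]
ft_force: [-0.5, 0.4, -0.2]
opening: 0.999
grip_force: 0.0
```

```bash
cat >> h.py <<'E'
def spools(f):
    w=cv2.imread(f'pics/{f}.png');h=cv2.cvtColor(w,cv2.COLOR_BGR2HSV)
    # holes/tops: grey components
    m=((h[...,1]<70)&(h[...,2]>60)).astype(np.uint8)
    n,l,st,c=cv2.connectedComponentsWithStats(m)
    for i in range(1,n):
        if 400<st[i][4]<9000 and st[i][2]<130 and st[i][3]<130:
            mm=(l==i).astype(np.uint8); cs,hi=cv2.findContours(mm,cv2.RETR_CCOMP,cv2.CHAIN_APPROX_NONE)
            for k,q in enumerate(cs):
                if len(q)<25: continue
                e=cv2.fitEllipse(q); p=e[0]
                if hi[0][k][3]>=0: print('   hole',np.round(p,1),np.round(e[1],1),ray(f,*p,30).round(1))
                else: print('outer',st[i][:4],np.round(p,1),np.round(e[1],1),ray(f,*p,30).round(1))
E
python3 - <<'E'
from h import *
snap('wrist','w9'); st=env.state();print(st['eef_pos'],st['tcp_rot'],st['t'])
spools('w9')
w=cv2.imread('pics/w9.png');t=snap('top','t9')
o=np.zeros((600,800,3),np.uint8);o[:420,:560]=w;o[420:,:]=0
o[420:600,:240]=cv2.resize(t[150:240,140:260],(240,180))
o[:300,560:]=cv2.resize(t[60:300,260:452],(240,300))
cv2.imwrite('pics/c9.png',o)
E
```

```text
[ 458.46793805 -189.45392016  359.7529622 ] [ 3.14146767e+00 -1.96290934e-04 -5.99361216e-02] 27.0167
outer [470  19  90  62] [518.6  51.4] [57.1 99.1] [ 591.9 -528.3   30. ]
   hole [540.3  45.6] [14.8 27.1] [ 597.4 -556.3   30. ]
outer [247  26  47  52] [270.2  51.1] [45.6 51.3] [ 612. -195.   30.]
   hole [270.4  52.2] [15.3 15.6] [ 610.6 -195.2   30. ]
outer [515 113  42  66] [533.7 145.7] [35.4 68.9] [ 463.9 -569.4   30. ]
outer [229 160  37  39] [247.1 179.3] [35.6 37.8] [ 438.8 -149.7   30. ]
   hole [247.3 178.8] [10.5 13.4] [ 439.6 -150.1   30. ]
outer [509 202  28  50] [522.5 226. ] [26.2 51. ] [ 339.7 -572.5   30. ]
   hole [525.3 245.9] [ 5.7 11.7] [ 305.4 -582.1   30. ]
   hole [514.3 241.2] [ 9.2 12.9] [ 314.7 -563.5   30. ]
   hole [519.6 218. ] [ 8.8 12.5] [ 353.3 -565.8   30. ]
outer [275 206  62  68] [304.9 237.2] [55.4 68.3] [ 341.  -233.2   30. ]
   hole [306.8 234.1] [38.8 44.2] [ 345.9 -236.3   30. ]
outer [  8 321  44  30] [ 30.9 332.2] [28.3 39.4] [192.6 245.1  30. ]
```

View pics/c9.png

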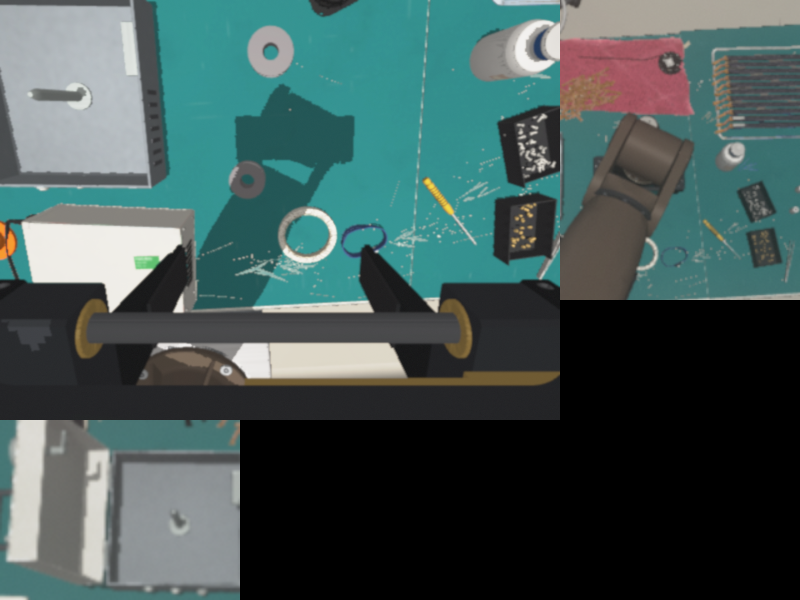

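Emit:
step_arm([
  [[25, -30, 0, 0, 1], [25, -70, 0, 0, 1], [25, -110, 20, 0, 1], [25, -150, 40, 0, 1], [25, -190, 60, 0, 1], [25, -230, 80, 0, 1], [25, -266, 100, 0, 1], [25, -266, 100, 0, 1]],
])

```text
t: 27.73
eef_pos: [498.3, 77.7, 257.2]
tcp_rot: [-3.141, 0.003, -0.058]
ft_force: [0.6, -0.6, -0.7]
opening: 0.998
grip_force: 0.0
```

Emit:
step_arm([
  [[0, 0, 0, 0, 1], [0, 0, 0, 0, 1], [0, 0, 0, 0, 1], [0, 0, 0, 0, 1], [0, 0, 0, 0, 1]],
])

```text
t: 28.15
eef_pos: [499.8, 72.7, 260.3]
tcp_rot: [3.142, -0.001, -0.063]
ft_force: [-0.5, -0.2, 0.6]
opening: 1.001
grip_force: 0.0
```

```bash
python3 - <<'E'
from h import *
snap('wrist','w10'); st=env.state();print(st['eef_pos'],st['tcp_rot'],st['t'])
print('seat w9',ray('w9',78,96,14),'tip',ray('w9',35,95,115))
# box corner triangulation w1,w9
def line(f,u,v): a=ray(f,u,v,0);b=ray(f,u,v,100);return a,(b-a)/100
for p,q in (((171,181),(196,208)),):
  a,d=line('w1',*p);b,e=line('w9',*q)
  A=np.c_[d,-e];s=np.linalg.lstsq(A,b-a,rcond=None)[0];print('boxcorner',a+d*s[0],b+e*s[1])
for z in(14,115): print(z,proj('w10',[568,85,z]))
b=cv2.imread('pics/w10.png')
cv2.imwrite('pics/c10.png',cv2.resize(b[60:240,140:380],(800,600),interpolation=cv2.INTER_CUBIC))
E
```

```text
[499.7585835   72.78015503 260.19576711] [ 3.14151422e+00 -1.08970535e-03 -6.26510816e-02] 28.2
seat w9 [571.45264997  84.6184682   14.        ] tip [569.75685185  79.28711092 115.        ]
boxcorner [390.10110233 -59.44889115   7.04795367] [391.8573825  -61.71338523   5.96843866]
14 [258.70598779 120.19300149]
115 [254.16373406 124.79912751]
```

View pics/c10.png

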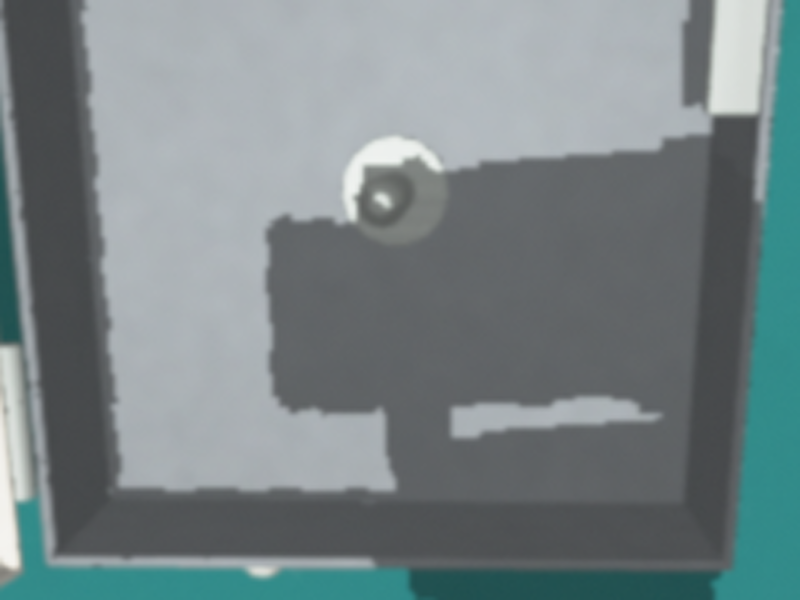

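Emit:
step_arm([
  [[18, 37, 0, 0, 1], [36, 74, 0, 0, 1], [54, 111, 0, 0, 1], [72, 148, 0, 0, 1], [90, 185, 0, 0, 1], [108, 222, 0, 0, 1], [127, 259, 0, 0, 1], [127, 259, 0, 0, 1]],
])

```text
t: 28.87
eef_pos: [611.9, -199.4, 259.0]
tcp_rot: [3.14, -0.001, -0.066]
ft_force: [1.3, -1.1, -0.2]
opening: 1.001
grip_force: 0.0
```

Emit:
step_arm([
  [[0, 0, 35, 0, 1], [0, 0, 70, 0, 1], [0, 0, 110, 0, 1], [0, 0, 140, 0, 1], [0, 0, 160, 0, 1], [0, 0, 160, 0, 1], [0, 0, 160, 0, 1], [0, 0, 160, 0, 1]],
])

```text
t: 29.53
eef_pos: [611.1, -193.1, 101.3]
tcp_rot: [3.141, -0.002, -0.062]
ft_force: [0.0, -0.1, 0.3]
opening: 1.002
grip_force: 0.0
```

```bash
python3 - <<'E'
from h import *
for i in range(3): snap('wrist','w11')
st=env.state();print(st['eef_pos'],st['tcp_rot'],st['t'])
spools('w11')
print(proj('w11',[610.6,-193.9,30]))
E
```

```text
[ 611.12410043 -192.85409031  101.47092782] [ 3.14057013e+00 -2.64352956e-03 -6.12465113e-02] 29.6833
outer [261  49  72  22] [295.9  59.6] [18.5 60.4] [ 722.8 -215.3   30. ]
   hole [286.2  59. ] [ 7.6 16.2] [ 723.6 -208.9   30. ]
outer [234 174  87  86] [275.3 216.9] [81.9 84.8] [ 615.4 -195.5   30. ]
   hole [275.1 215.1] [15.9 23.9] [ 616.8 -195.4   30. ]
outer [  0 319  58  33] [ 31.6 331.5] [33.5 55.4] [527.4  13.2  30. ]
outer [211 361  94  25] [248.7 373.2] [ 22.3 103.9] [ 474. -164.   30.]
[273.61228659 223.06439114]
```

```bash
python3 - <<'E'
from h import *
print(ray('w11',275,260.5,30),ray('w11',234,222,30),ray('w11',321,222,30))
for z in(30,0):print(z,proj('w11',[579.6,-192,z]),proj('w11',[641.6,-196,z]))
b=cv2.imread('pics/w11.png').sum(2)//3
print(b[165:265:2,275])
E
```

```text
[ 579.75553686 -193.13172148   30.        ] [ 613.250074  -164.2407631   30.       ] [ 609.28437384 -229.50032423   30.        ]
30 [273.56102115 260.7627011 ] [273.94243764 182.58901241]
0 [273.48243128 245.65609174] [273.81897435 174.63124282]
[ 84  84  84  84  90 109 130 147 113 109 109 109 108 109 109 109 109 108
 108 108 108 101  85  83  83  83  83  83  83  89  90  90  90  90  90 100
 108 108 108 108 107 107 107 107 106 107 107  96  82  82]
```

Emit:
step_arm([
  [[0, 2, 30, 0, 1], [0, 2, 60, 0, 1], [0, 2, 80, 0, 1], [0, 2, 90, 0, 1], [0, 2, 95, 0, 1], [0, 2, 95, 0, 1], [0, 2, 95, 0, 1], [0, 2, 95, 0, 1]],
])

```text
t: 30.35
eef_pos: [611.1, -194.8, 6.1]
tcp_rot: [3.141, -0.002, -0.061]
ft_force: [0.2, -0.4, -0.2]
opening: 1.0
grip_force: 0.0
```

Emit:
step_arm([
  [[0, 0, 0, 0, -1], [0, 0, 0, 0, -1], [0, 0, 0, 0, -1], [0, 0, 0, 0, -1], [0, 0, 0, 0, -1], [0, 0, 0, 0, -1], [0, 0, 0, 0, -1], [0, 0, 0, 0, -1]],
])

```text
t: 31.02
eef_pos: [610.4, -194.6, 4.7]
tcp_rot: [3.141, -0.0, -0.061]
ft_force: [-0.0, -0.7, 1.5]
opening: 0.638
grip_force: 30.0
```

Emit:
step_arm([
  [[0, 0, -10, 0, -1], [0, 0, -40, 0, -1], [0, 0, -75, 0, -1], [0, 0, -110, 0, -1], [0, 0, -145, 0, -1], [0, 0, -155, 0, -1], [0, 0, -155, 0, -1]],
])

```text
t: 31.6
eef_pos: [611.3, -194.9, 163.1]
tcp_rot: [3.14, -0.005, -0.061]
ft_force: [0.3, 0.1, -2.7]
opening: 0.639
grip_force: 30.0
```

Emit:
step_arm([
  [[-6, -30, 0, 0, -1], [-14, -70, 0, 0, -1], [-22, -110, 0, 0, -1], [-30, -150, 0, 0, -1], [-38, -190, 0, 0, -1], [-46, -230, 0, 0, -1], [-53, -265, 0, 0, -1], [-55, -278, 0, 0, -1]],
])

```text
t: 32.27
eef_pos: [570.4, 90.2, 157.8]
tcp_rot: [-3.141, 0.004, -0.058]
ft_force: [-0.4, -0.4, -1.0]
opening: 0.641
grip_force: 30.0
```

Emit:
step_arm([
  [[0, 0, 0, 0, -1], [0, 0, 0, 0, -1], [0, 0, 0, 0, -1], [0, 0, 0, 0, -1], [0, 0, 0, 0, -1], [0, 0, 0, 0, -1]],
])

```text
t: 32.77
eef_pos: [572.6, 85.3, 159.5]
tcp_rot: [3.141, 0.0, -0.063]
ft_force: [0.2, 0.5, -1.2]
opening: 0.638
grip_force: 30.0
```

```bash
python3 - <<'E'
from h import *
im=snap('wrist','w12');st=env.state();print(st['eef_pos'],st['tcp_rot'],st['ft_force'],st['opening'])
T=st['eef_pos'];y=st['tcp_rot'][2];tx=np.array([np.cos(y),np.sin(y),0]);ty=np.array([np.sin(y),-np.cos(y),0])
print(proj('w12',T+[0,0,25]),proj('w12',T+tx*31+[0,0,25]),proj('w12',T-tx*31+[0,0,25]),proj('w12',T+tx*31-[0,0,4.7]))
g=cv2.cvtColor(im,cv2.COLOR_BGR2GRAY);print(g[170:320:2,274]);print(g[270,190:360:2])
E
```

```text
[572.58793575  85.51317351 159.52252964] [ 3.14148014e+00  3.41241791e-05 -6.23449433e-02] [-0.39904524 -0.27357927 -1.71319866] 0.6400229084045551
[271.61077468 288.32890622] [271.5705455  227.58896972] [271.64675125 342.64805428] [271.80811053 208.53731912]
[114 115 115 114 121 140 142 141 141 142 140 120 112 113 114 114 114 115
 102  93  98 107 137 138 137 137 132  91  94  96  96  97  97  97  97  97
  97  97  95  96  95  95  96  96  95  95  96  98 109 112 111 111 111 100
  82  80  81  81  80  81  81  81  81  81  81  81  81  81  89  96  96  80
  66  68  71]
[ 53  29  27  26  28  30  29  29  37  36  70  95  95  95  96  95  95  96
  96  96  96  96  95  96  96  96  95  96  95  96  96  96  96  94  93 106
 110 110 110 110 111 111 111 112 111 110 111 111 107  94  95  95  96  95
  96  95  95  96  96  96  96  96  96  96  96  95  95  96  95  96  96  96
  95  74  36  36  32  26  29  27  30  29  28  35  83]
```

Emit:
step_arm([
  [[-1.7, -1, 0, 0, -1], [-1.7, -1, 20, 0, -1], [-1.7, -1, 35, 0, -1], [-1.7, -1, 42, 0, -1], [-1.7, -1, 48, 0, -1], [-1.7, -1, 54, 0, -1], [-1.7, -1, 60, 0, -1], [-1.7, -1, 60, 0, -1]],
])

```text
t: 33.48
eef_pos: [570.6, 87.4, 98.9]
tcp_rot: [3.141, 0.001, -0.061]
ft_force: [-0.2, -0.9, -1.6]
opening: 0.635
grip_force: 30.0
```

Emit:
step_arm([
  [[0, 0, 20, 0, -1], [0, 0, 40, 0, -1], [0, 0, 60, 0, -1], [0, 0, 72, 0, -1], [0, 0, 77, 0, -1], [0, 0, 79, 0, -1], [0, 0, 79, 0, -1], [0, 0, 79, 0, -1]],
])

```text
t: 34.15
eef_pos: [571.3, 87.4, 21.5]
tcp_rot: [-3.142, -0.001, -0.061]
ft_force: [0.3, 0.1, -1.4]
opening: 0.639
grip_force: 30.0
```

Emit:
step_arm([
  [[0, 0, 0, 0, -1], [0, 0, 0, 0, 1], [0, 0, 0, 0, 1], [0, 0, 0, 0, 1], [0, 0, 0, 0, 1], [0, 0, 0, 0, 1], [0, 0, 0, 0, 1], [0, 0, 0, 0, 1]],
])

```text
t: 34.82
eef_pos: [570.9, 87.4, 20.6]
tcp_rot: [3.142, -0.0, -0.061]
ft_force: [0.5, 0.9, 0.2]
opening: 0.997
grip_force: 0.0
```

Emit:
step_arm([
  [[0, 0, -20, 0, 1], [0, 0, -60, 0, 1], [0, 0, -100, 0, 1], [0, 0, -140, 0, 1], [0, 0, -180, 0, 1], [0, 0, -200, 0, 1], [0, 0, -200, 0, 1], [0, 0, -200, 0, 1]],
])

```text
t: 35.48
eef_pos: [570.9, 87.4, 221.5]
tcp_rot: [-3.141, -0.002, -0.061]
ft_force: [0.1, 0.4, -0.3]
opening: 1.001
grip_force: 0.0
```

```bash
python3 - <<'E'
from h import *
im=snap('wrist','w13');st=env.state();print(st['eef_pos'],st['tcp_rot'],st['ft_force'],st['t'])
t=snap('top','t13'); spools('t13')
E
```

```text
[570.42536329  87.41645316 220.11991167] [ 3.14146915e+00  4.23965517e-04 -6.11181454e-02] [ 1.00300831 -0.4177683  -0.51596193] 35.5333
outer [380  96 102  76] [430.1 134. ] [ 84.7 112.3] [ 778.8 -664.9   30. ]
   hole [413.1 157.4] [ 3.3 16.5] [ 692.7 -590.9   30. ]
   hole [446.9 156.6] [ 3.2 50.3] [ 688.4 -714.    30. ]
   hole [443.4 151. ] [ 3.4 79.6] [ 710.5 -704.5   30. ]
   hole [391.9 149.8] [ 7.6 12.4] [ 726.6 -517.2   30. ]
   hole [439.8 145.5] [ 3.3 22. ] [ 732.5 -694.4   30. ]
   hole [420.6 140.4] [ 3.2 15.4] [ 756.1 -626.7   30. ]
   hole [463.7 139.4] [ 3.2 14.9] [ 750.4 -785.2   30. ]
   hole [446.2 134.6] [ 3.2 28.2] [ 772.9 -723.6   30. ]
   hole [390.2 133.9] [ 4. 15.] [ 788.1 -518.5   30. ]
   hole [426.6 129.6] [ 3.2 33.5] [ 796.9 -654.2   30. ]
   hole [390.5 129.2] [ 4.8 13.5] [ 806.4 -521.4   30. ]
   hole [417.  124.7] [ 3.2 17.3] [ 818.  -621.4   30. ]
   hole [451.4 123.5] [ 3.3 24.2] [ 815.  -749.3   30. ]
   hole [400.6 119.4] [ 2.7 13.7] [ 842.5 -563.5   30. ]
   hole [389.2 113.3] [ 5.1 13.2] [ 869.3 -524.2   30. ]
   hole [418.6 108.2] [ 3.1 12.7] [ 882.8 -636.    30. ]
   hole [454.5 107.5] [ 3.3 21.1] [ 877.5 -769.9   30. ]
   hole [388.5 107.9] [ 4.5 14.7] [ 890.8 -524.    30. ]
   hole [426.3 133.6] [ 74.6 109.6] [ 781.1 -651.2   30. ]
outer [384 173  25  24] [396.  184.7] [18.2 27.2] [ 594.3 -516.4   30. ]
outer [402 207  28  31] [416.2 221.2] [16.6 35.6] [ 458.  -571.7   30. ]
outer [459 223  79  43] [490.8 242.9] [36. 75.] [ 365.9 -821.5   30. ]
   hole [525.6 235.3] [ 5.5 29.2] [ 384.9 -947.4   30. ]
outer [413 243  22  31] [422.6 258.4] [16.6 35.4] [ 326.6 -576.9   30. ]
outer [309 249  30  36] [323.3 265.1] [26.5 36.3] [ 324.1 -232.1   30. ]
   hole [324.2 262.2] [20.1 21. ] [ 334.  -236.1   30. ]
```

Emit:
step_arm([
  [[-17, 35, 0, 0, 1], [-34, 70, 0, 0, 1], [-51, 105, 0, 0, 1], [-68, 140, 0, 0, 1], [-85, 175, 0, 0, 1], [-102, 210, 0, 0, 1], [-116, 243, 0, 0, 1], [-116, 243, 0, 0, 1]],
])

```text
t: 36.25
eef_pos: [437.6, -151.8, 219.3]
tcp_rot: [-3.141, 0.003, -0.065]
ft_force: [0.2, -0.2, -0.2]
opening: 1.003
grip_force: 0.0
```

Emit:
step_arm([
  [[0, 0, 0, -7, 1], [0, 0, 0, -14, 1], [0, 0, 0, -21, 1], [0, 0, 0, -28, 1], [0, 0, 0, -35, 1], [0, 0, 0, -42, 1], [0, 0, 0, -49, 1], [0, 0, 0, -55, 1]],
])

```text
t: 36.92
eef_pos: [439.9, -147.5, 219.3]
tcp_rot: [-3.139, 0.001, 0.905]
ft_force: [0.0, -0.4, -0.1]
opening: 1.002
grip_force: 0.0
```

Emit:
step_arm([
  [[0, 0, 20, -7, 1], [0, 0, 40, -14, 1], [0, 0, 50, -21, 1], [0, 0, 50, -28, 1], [0, 0, 50, -35, 1], [0, 0, 50, -35, 1], [0, 0, 50, -35, 1], [0, 0, 50, -35, 1]],
])

```text
t: 37.58
eef_pos: [440.1, -147.8, 170.1]
tcp_rot: [-3.141, -0.0, 1.506]
ft_force: [0.0, 0.3, 0.8]
opening: 1.001
grip_force: 0.0
```

```bash
python3 - <<'E'
from h import *
for i in range(4): snap('wrist','w14')
st=env.state();T=st['eef_pos'];y=st['tcp_rot'][2];print(T,st['tcp_rot'],st['t'])
spools('w14')
tx=np.array([np.cos(y),np.sin(y),0])
P=np.array([439.6,-148.7,0])
for d in (-27,0,27):print(d,proj('w14',P+tx*d+[0,0,30]),proj('w14',P+tx*d))
E
```

```text
[ 440.20032429 -147.99415373  170.61212049] [3.14154369e+00 9.30525997e-05 1.50810386e+00] 37.7833
outer [240 165  58  60] [268.4 195.1] [56.3 59.8] [ 436.6 -145.8   30. ]
   hole [268.4 193.9] [14.6 20.4] [ 436.7 -144.7   30. ]
outer [ 98 167  34  79] [110.6 214.3] [32.8 86.2] [ 284.4 -155.4   30. ]
-27 [271.75086839 224.76561693] [271.82620349 215.16346416]
0 [271.73074562 197.8360862 ] [271.80943894 190.21994706]
27 [271.70960192 169.54030147] [271.79189508 164.11692067]
```

Emit:
step_arm([
  [[-0.5, -4.5, 35, 0, 1], [-0.5, -4.5, 75, 0, 1], [-0.5, -4.5, 110, 0, 1], [-0.5, -4.5, 140, 0, 1], [-0.5, -4.5, 155, 0, 1], [-0.5, -4.5, 162, 0, 1], [-0.5, -4.5, 165, 0, 1], [-0.5, -4.5, 165, 0, 1]],
])

```text
t: 38.45
eef_pos: [435.8, -148.3, 5.7]
tcp_rot: [-3.142, 0.0, 1.509]
ft_force: [0.2, -0.9, -0.4]
opening: 0.999
grip_force: 0.0
```

Emit:
step_arm([
  [[0, 0, 0, 0, 1], [0, 0, 0, 0, -1], [0, 0, 0, 0, -1], [0, 0, 0, 0, -1], [0, 0, 0, 0, -1], [0, 0, 0, 0, -1], [0, 0, 0, 0, -1], [0, 0, 0, 0, -1]],
])

```text
t: 39.12
eef_pos: [435.7, -148.3, 5.7]
tcp_rot: [3.142, 0.0, 1.51]
ft_force: [-0.1, -0.5, 1.3]
opening: 0.568
grip_force: 30.2
```

Emit:
step_arm([
  [[0, 0, 0, 0, -1], [0, 0, 0, 0, -1]],
])

```text
t: 39.28
eef_pos: [435.7, -148.3, 5.7]
tcp_rot: [3.142, 0.0, 1.51]
ft_force: [-0.0, -0.5, 2.7]
opening: 0.567
grip_force: 30.0
```

Emit:
step_arm([
  [[0, 0, -10, 0, -1], [0, 0, -40, 0, -1], [0, 0, -75, 0, -1], [0, 0, -110, 0, -1], [0, 0, -145, 0, -1], [0, 0, -165, 0, -1], [0, 0, -165, 0, -1]],
])

```text
t: 39.87
eef_pos: [436.9, -148.8, 174.3]
tcp_rot: [3.136, 0.003, 1.51]
ft_force: [-0.7, 0.6, -2.4]
opening: 0.568
grip_force: 30.0
```

Emit:
step_arm([
  [[30, 15, 0, 0, -1], [65, 33, 0, 0, -1], [100, 50, 0, 0, -1], [135, 68, 0, 0, -1], [170, 85, 0, 0, -1], [205, 103, 0, 0, -1], [235, 118, 0, 0, -1], [243, 122, 0, 0, -1]],
])

```text
t: 40.53
eef_pos: [573.5, 90.6, 168.8]
tcp_rot: [-3.141, -0.0, 1.512]
ft_force: [-0.3, 0.4, -2.6]
opening: 0.569
grip_force: 30.0
```

Emit:
step_arm([
  [[0, 0, 0, 0, -1], [0, 0, 0, 0, -1], [0, 0, 0, 0, -1], [0, 0, 0, 0, -1], [0, 0, 0, 0, -1], [0, 0, 0, 0, -1]],
])

```text
t: 41.03
eef_pos: [572.1, 86.0, 170.7]
tcp_rot: [3.141, 0.0, 1.508]
ft_force: [-0.2, -0.0, -1.9]
opening: 0.569
grip_force: 30.0
```

```bash
python3 - <<'E'
from h import *
im=snap('wrist','w15');st=env.state();print(st['eef_pos'],st['tcp_rot'],st['ft_force'],st['opening'])
T=st['eef_pos'];y=st['tcp_rot'][2];tx=np.array([np.cos(y),np.sin(y),0])
for d in(27,11,0,-11):print(d,proj('w15',T+tx*d+[0,0,24.3]))
g=cv2.cvtColor(im,cv2.COLOR_BGR2GRAY);print(g[200:330,274]);print(g[270,200:350:2])
E
```

```text
[572.17891032  86.15670009 170.78398282] [3.14134231e+00 8.01919763e-05 1.50860387e+00] [ 0.75287719 -0.21124627 -2.16581711] 0.5661858012336843
27 [271.993379   232.92650967]
11 [272.00033218 264.65509123]
0 [272.0048802  285.40849657]
-11 [272.00925163 305.35612537]
[ 89  89  89  89  89  90  89  89  90  90  89  89  89  89  81  72  73  76
  77  78  82  94 104 108 108 109 108 108 107 109 109 105  90  74  68  73
  75  77  76  77  76  75  76  75  76  75  75  75  76  76  76  76  75  75
  75  76  75  75  75  75  75  75  76  75  75  77  83  87  88  89  89  88
  88  89  89  89  86  74  64  63  63  63  64  64  64  64  63  64  64  63
  64  63  63  63  64  64  64  63  63  63  63  62  63  64  63  65  68  73
  75  76  75  73  63  54  52  52  53  55  55  58  60  57  57  59  60  60
  61  62  62  63]
[21 20 24 22 21 20 26 28 27 31 65 76 75 76 76 76 75 75 75 76 75 75 76 75
 76 75 75 75 76 76 84 88 89 88 88 88 89 89 89 88 88 88 87 84 77 75 75 75
 76 76 75 75 75 75 75 74 75 75 76 75 75 75 75 67 34 27 28 25 22 21 21 22
 23 23 26]
```

Emit:
step_arm([
  [[0.8, 0, 20, 0, -1], [0.8, 0, 40, 0, -1], [0.8, 0, 48, 0, -1], [0.8, 0, 54, 0, -1], [0.8, 0, 60, 0, -1], [0.8, 0, 66, 0, -1], [0.8, 0, 70, 0, -1], [0.8, 0, 70, 0, -1]],
])

```text
t: 41.75
eef_pos: [572.2, 87.6, 100.2]
tcp_rot: [-3.141, 0.0, 1.51]
ft_force: [-0.5, 0.2, -2.8]
opening: 0.566
grip_force: 30.0
```

Emit:
step_arm([
  [[0, 0, 5, 0, -1], [0, 0, 15, 0, -1], [0, 0, 25, 0, -1], [0, 0, 35, 0, -1], [0, 0, 42, 0, -1], [0, 0, 47, 0, -1], [0, 0, 49, 0, -1], [0, 0, 49, 0, -1]],
])

```text
t: 42.42
eef_pos: [572.2, 87.6, 51.0]
tcp_rot: [-3.141, 0.0, 1.51]
ft_force: [0.3, 0.0, -0.7]
opening: 0.566
grip_force: 30.0
```

Emit:
step_arm([
  [[0, 0, 0, 0, -1], [0, 0, 0, 0, -1], [0, 0, 0, 0, -1]],
])

```text
t: 42.67
eef_pos: [572.5, 87.6, 52.0]
tcp_rot: [3.141, 0.0, 1.51]
ft_force: [0.0, -0.3, -2.0]
opening: 0.563
grip_force: 30.0
```

Emit:
step_arm([
  [[0, 0, 0, 0, 1], [0, 0, 0, 0, 1], [0, 0, 0, 0, 1], [0, 0, 0, 0, 1], [0, 0, 0, 0, 1], [0, 0, -20, 0, 1], [0, 0, -60, 0, 1], [0, 0, -100, 0, 1]],
])

```text
t: 43.33
eef_pos: [571.6, 87.6, 151.9]
tcp_rot: [-3.138, 0.0, 1.51]
ft_force: [0.9, 0.4, 0.4]
opening: 0.992
grip_force: 0.0
```

Emit:
step_arm([
  [[0, 0, -40, 7, 1], [0, 0, -80, 14, 1], [0, 0, -120, 21, 1], [0, 0, -160, 28, 1], [0, 0, -190, 35, 1], [0, 0, -210, 42, 1], [0, 0, -210, 49, 1], [0, 0, -210, 55, 1]],
])

```text
t: 44.0
eef_pos: [572.4, 87.7, 363.2]
tcp_rot: [3.14, -0.002, 0.543]
ft_force: [0.4, -0.4, -0.3]
opening: 1.001
grip_force: 0.0
```

Emit:
step_arm([
  [[0, 0, 0, 7, 1], [0, 0, 0, 14, 1], [0, 0, 0, 21, 1], [0, 0, 0, 28, 1], [0, 0, 0, 35, -0.5], [0, 0, 0, 35, -0.5], [0, 0, 0, 35, -0.5], [0, 0, 0, 35, -0.5]],
])

```text
t: 44.67
eef_pos: [572.3, 87.7, 361.6]
tcp_rot: [3.142, 0.0, -0.057]
ft_force: [-0.2, 0.3, -0.6]
opening: 0.777
grip_force: 0.0
```

```bash
python3 - <<'E'
from h import *
for i in range(4): im=snap('wrist','w16')
st=env.state();T=st['eef_pos'];print(T,st['tcp_rot'],st['t'])
for z in(44,74,115):print(z,proj('w16',[572.3,86.8,z]),[proj('w16',[572.3+d,86.8,z])[1].round(1) for d in(-31,-27,27,31)])
g=cv2.cvtColor(im,cv2.COLOR_BGR2GRAY)
u,v=proj('w16',[572.3,86.8,74]).round().astype(int)
print(u,v);print(g[max(0,v-55):v+60:1,u]);print(g[v,u-60:u+60])
E
```

```text
[572.31759233  87.6579007  361.60801856] [ 3.14153123e+00 -1.28024354e-05 -5.95800867e-02] 44.8667
44 [273.33092225 166.03243024] [np.float64(187.0), np.float64(184.3), np.float64(147.2), np.float64(144.3)]
74 [273.34412613 169.81256155] [np.float64(191.9), np.float64(189.1), np.float64(149.8), np.float64(146.8)]
115 [273.36506673 175.80763191] [np.float64(199.8), np.float64(196.8), np.float64(154.0), np.float64(150.7)]
273 170
[102 102 102 102 103 103 102 103 102 103 103 102 103 102 103 102 103 103
 102 102 103 103 102 102 102 103 100  92  89  87  86  85  87  90  90  88
  86  86  87  88  86  86  87  86  87  88  93  97 100 100 100 100 100 101
 101 103 104 106 108 112 116 118 114 105  94  88  86  85  85  86  85  86
  87  90  96  99  98 100  99  99  99  98  99  98  98  98  98  98  98  98
  98  97  98  98  98  98  97  97  97  97  97  96  96  97  97 101 122 157
 173 175 174 174 174 175 176]
[182 182 181 180 181 182 182 182 182 182 181 182 181 181 182 180 180 180
 181 182 183 182 182 182 181 181 181 181 181 182 182 183 183 182 182 181
 180 180 179 171 147 110  90  86  86  86  86  86  86  86  86  84  78  71
  69  72  81  92  98 101 103 103 103 103 101  98  90  80  79  85  86  86
  87  86  86  86  85  86  89 106 139 167 180 183 183 183 183 183 183 183
 183 183 183 183 183 182 182 181 181 181 181 180 180 180 181 180 180 180
 180 180 180 180 181 181 181 180 179 173 150 114]
```

Emit:
step_arm([
  [[-6, -30, 0, 0, -0.5], [-14, -65, 0, 0, -0.5], [-22, -100, 0, 0, -0.5], [-30, -140, 0, 0, -0.5], [-38, -180, 0, 0, -0.5], [-46, -215, 0, 0, -0.5], [-51, -235, 0, 0, -0.5], [-51, -235, 0, 0, -0.5]],
])

```text
t: 45.53
eef_pos: [534.6, 329.0, 361.1]
tcp_rot: [-3.141, 0.001, -0.056]
ft_force: [1.0, -1.1, 0.1]
opening: 0.249
grip_force: 0.0
```

Emit:
step_arm([
  [[0, 0, 0, 0, -0.5], [0, 0, 0, 0, -0.5], [0, 0, 0, 0, -0.5], [0, 0, 0, 0, -0.5], [0, 0, 0, 0, -0.5]],
])

```text
t: 45.95
eef_pos: [536.1, 324.4, 361.8]
tcp_rot: [3.142, -0.0, -0.062]
ft_force: [-0.0, 0.2, 0.2]
opening: 0.249
grip_force: 0.0
```

```bash
python3 - <<'E'
from h import *
im=snap('wrist','w17')
st=env.state();T=st['eef_pos'];print(T,st['tcp_rot'],st['t'],st['opening'])
b=np.array([535.7,325.3,265])
for d in(-40,0,40):print(proj('w17',b+[d,-.061*d,0]))
g=cv2.cvtColor(im,cv2.COLOR_BGR2GRAY)
u,v=proj('w17',b+[15,-1,0]).round().astype(int);print(u,v)
for r in(v-20,v,v+15):print(r,g[r,u-40:u+60])
E
```

```text
[536.10853029 324.53442027 361.7689955 ] [ 3.14158824e+00 -2.66213205e-04 -6.22521766e-02] 46.0 0.2520706160786631
[271.4809987  257.22482489]
[271.38715468 212.65405066]
[271.28507632 164.17241668]
271 195
175 [ 99  99  99  99  99  99  99  99  98  99  99  99  99  99  99  99  98  98
  96  84  64  54  53  55  56  56  55  55  53  53  56  73  89  97  99  98
  99  99  99  99  96  82  67  59  57  59  59  58  58  58  58  58  58  58
  59  58  59  58  57  59  59  58  59  58  59  59  62  77 106 127 132 124
 122 129 135 137 137 136 137 137 137 137 137 137 138 138 138 138 137 138
 139 138 139 139 138 138 139 138 138 138]
195 [ 99 100 100 100 100  99  99  99 100  99  99 100  99  99  99 100 100  99
  97  88  68  55  53  55  55  55  56  54  53  53  56  73  90  98  99  99
  99  98  99  99 100 100  99  99  99  99  99  98  98  99 100  99  99 100
 100 100  98  93  79  64  60  59  59  59  59  60  73 101 126 134 133 129
 131 135 136 135 135 136 135 135 135 135 136 136 136 136 136 136 136 137
 137 137 137 137 136 137 137 137 136 137]
210 [ 98  98  98  97  96  94 100 105 105 106 104 102  96  89  87  87  89  95
  98  92  75  58  53  54  55  56  55  54  52  51  56  74  89  98 100 100
 100 100 100 100 100 100 100 100 101 101 100 100 100 100 100 100  99  99
  99 100  99  99  99 100  99  99  99  99  99 100 106 119 133 137 129 125
 130 133 134 134 134 135 136 135 136 136 136 137 137 137 137 137 136 136
 136 135 136 136 136 136 137 137 137 137]
```

Emit:
step_arm([
  [[0, -14, 0, 0, -0.5], [0, -14, 0, 0, -0.5], [0, -14, 30, 0, -0.5], [0, -14, 65, 0, -0.5], [0, -14, 95, 0, -0.5], [0, -14, 115, 0, -0.5], [0, -14, 125, 0, -0.5], [0, -14, 126, 0, -0.5]],
])

```text
t: 46.67
eef_pos: [536.2, 339.2, 233.7]
tcp_rot: [3.14, 0.003, -0.061]
ft_force: [-0.9, 0.8, 0.1]
opening: 0.25
grip_force: 0.0
```

Emit:
step_arm([
  [[0, 0, 0, 0, -0.5], [0, 0, 0, 0, -1], [0, 0, 0, 0, -1], [0, 0, 0, 0, -1], [0, 0, 0, 0, -1], [0, 0, 0, 0, -1], [0, 0, 0, 0, -1], [0, 0, 0, 0, -1]],
])

```text
t: 47.33
eef_pos: [537.0, 338.5, 237.0]
tcp_rot: [3.141, -0.002, -0.061]
ft_force: [-0.6, -5.3, 4.1]
opening: 0.094
grip_force: 30.0
```

```bash
python3 - <<'E'
import numpy as np
f=lambda th:np.array([-(202-220*np.cos(.4066+th)),-(220*np.sin(.4066+th)-87)])
T=np.linspace(1.8,0,25)
for k in range(3):
  print([[0,*(f(T[8*k+i])-f(T[8*k])).round(0).astype(int).tolist(),0,-1] for i in range(1,9)])
E
```

```text
[[0, 14, -9, 0, -1], [0, 28, -18, 0, -1], [0, 43, -25, 0, -1], [0, 58, -31, 0, -1], [0, 74, -36, 0, -1], [0, 90, -39, 0, -1], [0, 106, -42, 0, -1], [0, 123, -43, 0, -1]]
[[0, 16, 0, 0, -1], [0, 33, 1, 0, -1], [0, 49, 4, 0, -1], [0, 65, 7, 0, -1], [0, 81, 12, 0, -1], [0, 96, 18, 0, -1], [0, 111, 26, 0, -1], [0, 126, 34, 0, -1]]
[[0, 14, 9, 0, -1], [0, 26, 20, 0, -1], [0, 39, 31, 0, -1], [0, 50, 43, 0, -1], [0, 60, 56, 0, -1], [0, 69, 70, 0, -1], [0, 77, 84, 0, -1], [0, 84, 99, 0, -1]]
```

Emit:
step_arm([
  [[0, 14, -9, 0, -1], [0, 28, -18, 0, -1], [0, 43, -25, 0, -1], [0, 58, -31, 0, -1], [0, 74, -36, 0, -1], [0, 90, -39, 0, -1], [0, 106, -42, 0, -1], [0, 123, -43, 0, -1]],
])

```text
t: 48.0
eef_pos: [528.2, 215.4, 280.1]
tcp_rot: [-3.141, -0.0, -0.061]
ft_force: [-3.9, 3.2, 1.8]
opening: 0.098
grip_force: 30.0
```

Emit:
step_arm([
  [[0, 16, 0, 0, -1], [0, 33, 1, 0, -1], [0, 49, 4, 0, -1], [0, 65, 7, 0, -1], [0, 81, 12, 0, -1], [0, 96, 18, 0, -1], [0, 111, 26, 0, -1], [0, 126, 34, 0, -1]],
])

```text
t: 48.67
eef_pos: [519.7, 89.3, 244.8]
tcp_rot: [3.141, 0.002, -0.062]
ft_force: [-3.4, 4.8, -6.9]
opening: 0.095
grip_force: 30.0
```

Emit:
step_arm([
  [[0, 14, 9, 0, -1], [0, 26, 20, 0, -1], [0, 39, 31, 0, -1], [0, 50, 43, 0, -1], [0, 60, 56, 0, -1], [0, 69, 70, 0, -1], [0, 77, 84, 0, -1], [0, 83, 96, 0, -1]],
])

```text
t: 49.33
eef_pos: [514.4, 6.8, 148.0]
tcp_rot: [-3.142, 0.003, -0.062]
ft_force: [-2.7, 5.3, -2.5]
opening: 0.098
grip_force: 30.0
```

Emit:
step_arm([
  [[0, 0, 2, 0, -1], [0, 0, 4, 0, -1], [0, 0, 4, 0, -1], [0, 0, 4, 0, 0], [0, 0, 4, 0, 0], [0, 0, 3, 0, 0], [0, 0, 3, 0, 0], [0, 0, 0, 0, 0]],
])

```text
t: 50.0
eef_pos: [516.2, 7.7, 148.5]
tcp_rot: [3.141, 0.0, -0.061]
ft_force: [-0.1, -0.6, -0.6]
opening: 0.389
grip_force: 0.0
```

Emit:
step_arm([
  [[0, 0, -20, 0, 0], [0, 0, -60, 0, 0], [0, 0, -95, 0, 0], [0, 0, -122, 0, 0], [0, 0, -122, 0, 0]],
])

```text
t: 50.42
eef_pos: [518.0, 7.8, 276.0]
tcp_rot: [3.141, -0.008, -0.061]
ft_force: [1.2, 0.8, 1.0]
opening: 0.504
grip_force: 0.0
```

Emit:
step_arm([
  [[1, -25, 0, 0, 0], [3, -60, 0, 0, 0], [5, -95, 0, 0, 0], [7, -130, 0, 0, 0], [8, -160, 0, 0, 0], [8, -173, 0, 0, 0], [8, -173, 0, 0, 0]],
])

```text
t: 51.0
eef_pos: [534.6, 182.3, 269.9]
tcp_rot: [3.142, 0.001, -0.058]
ft_force: [0.0, 0.9, 0.1]
opening: 0.5
grip_force: 0.0
```

Emit:
step_arm([
  [[1, -25, 0, -7, 0], [3, -60, 0, -14, 0], [5, -95, 0, -21, 0], [7, -130, 0, -28, 0], [8, -160, 0, -35, 0], [8, -174, 0, -42, 0], [8, -174, 0, -49, 0], [8, -174, 0, -55, 0]],
])

```text
t: 51.67
eef_pos: [553.7, 352.9, 269.8]
tcp_rot: [-3.141, 0.001, 0.906]
ft_force: [0.5, -0.0, -0.0]
opening: 0.5
grip_force: 0.0
```

Emit:
step_arm([
  [[0, 0, 20, -7, 0], [0, 0, 50, -14, 0], [0, 0, 80, -21, 0], [0, 0, 90, -28, 0], [0, 0, 90, -35, 0], [0, 0, 90, -42, 0], [0, 0, 90, -49, 0], [0, 0, 90, -56.7, 0]],
])

```text
t: 52.33
eef_pos: [553.9, 351.7, 180.2]
tcp_rot: [-3.141, 0.001, 1.884]
ft_force: [-0.0, 0.6, 0.3]
opening: 0.503
grip_force: 0.0
```

Emit:
step_arm([
  [[0, 0, 0, 0, 0], [0, 0, 0, 0, 0], [0, 0, 0, 0, 0], [0, 0, 0, 0, 0], [0, 0, 0, 0, 0], [0, 0, 0, 0, 0]],
])

```text
t: 52.83
eef_pos: [553.5, 353.2, 180.6]
tcp_rot: [-3.142, 0.0, 1.878]
ft_force: [0.0, 1.0, -0.0]
opening: 0.502
grip_force: 0.0
```

```bash
python3 - <<'E'
from h import *
im=snap('wrist','w18');st=env.state();T=st['eef_pos'];y=st['tcp_rot'][2];print(T,st['tcp_rot'],st['t'])
tx=np.array([np.cos(y),np.sin(y),0]);B=np.array([552.6,351.5,0])
for d in(28,0,-28):print(d,proj('w18',B+tx*d+[0,0,94]))
g=cv2.cvtColor(im,cv2.COLOR_BGR2GRAY)
for r in(205,220,235):print(g[r,250:300])
print(g[160:270,273])
t=snap('top','t18')
for z in (124,):
  for c in((195,163),(262,163),(262,234)): pass
d=cv2.absdiff(t,cv2.imread('pics/t6.png'))[150:240,185:275].max(2);print('panel diff',(d>40).sum(),np.argwhere(d>40).mean(0) if (d>40).any() else '')
E
```

```text
[553.55081238 353.23929843 180.6090539 ] [3.14153071e+00 8.51250646e-05 1.87813597e+00] 52.8833
28 [270.59851074 181.44330326]
0 [270.65365831 216.00453186]
-28 [270.70553208 248.51404699]
[ 52  53  60  79  97 105 107 107 107 103 101 100  99  97  92  92  96  97
  98  99 100 100 100  98  97  96  96  94  90  93  98 100 100 100 102 106
 108 108 107 101  89  69  56  52  52  53  52  52  52  52]
[ 56  56  56  56  55  54  53  51  51  51  51  51  50  56  71  85  93  96
  98 100 100 101 100  99  97  97  96  93  83  68  56  52  52  52  52  53
  51  53  54  55  55  55  56  56  55  56  56  56  55  55]
[ 56  55  57  55  56  55  55  56  56  56  56  56  56  59  69  82  90  95
  98 100 100 100 100  99  99  98  97  93  85  71  59  56  56  56  57  56
  55  56  55  56  55  55  56  56  55  56  56  57  55  56]
[ 95  95  94  92  76  60  54  53  52  53  54  53  57  73  90  94  91  86
  83  83  85  86  86  89  94  96  97  97  98  98  99  98  98  99  98  98
  99  98  99  98  98  98  98  98  98  98  98  98  98  98  98  98  98  99
  98  99  99  98  99  99  99  98  99  99  99  99  99  99  98  98  99  99
  99  99  99  99  99  99  98  99  99  99 100 100  98  99  96  90  78  64
  58  56  55  56  56  56  56  55  56  56  56  56  56  56  56  56  55  57
  56  57]
panel diff 9 [75.77777778  8.66666667]
```

Emit:
step_arm([
  [[-4, -1, 40, 0, 0], [-4, -1, 80, 0, 0], [-4, -1, 110, 0, 0], [-4, -1, 122, 0, 0], [-4, -1, 122, 0, 0], [-4, -1, 122, 0, 0], [-4, -1, 122, 0, 0], [-4, -1, 122, 0, -1]],
])

```text
t: 53.6
eef_pos: [554.7, 349.7, 60.7]
tcp_rot: [3.138, -0.0, 1.879]
ft_force: [-0.5, -0.2, 0.3]
opening: 0.465
grip_force: 0.0
```

Emit:
step_arm([
  [[0, 0, 0, 0, -1], [0, 0, 0, 0, -1], [0, 0, 0, 0, -1], [0, 0, 0, 0, -1], [0, 0, 0, 0, -1], [0, 0, 0, 0, -1], [0, 0, 0, 0, -1], [0, 0, 0, 0, -1]],
])

```text
t: 54.27
eef_pos: [553.8, 349.2, 58.7]
tcp_rot: [-3.142, 0.0, 1.879]
ft_force: [0.3, -0.0, 1.9]
opening: 0.126
grip_force: 30.0
```

Emit:
step_arm([
  [[0, 0, -20, 0, -1], [0, 0, -50, 0, -1], [0, 0, -85, 0, -1], [0, 0, -125, 0, -1], [0, 0, -160, 0, -1], [0, 0, -181, 0, -1], [0, 0, -181, 0, -1], [0, 0, -181, 0, -1]],
])

```text
t: 54.93
eef_pos: [553.8, 349.2, 240.2]
tcp_rot: [3.14, -0.0, 1.879]
ft_force: [-0.3, 0.4, -2.3]
opening: 0.127
grip_force: 30.0
```

Emit:
step_arm([
  [[-20, -2, 0, 0, -1], [-50, -6, 0, 0, -1], [-85, -10, 0, 0, -1], [-120, -14, 0, 0, -1], [-150, -18, 0, 0, -1], [-170, -20, 0, 0, -1], [-175, -21, 0, 0, -1], [-175, -21, 0, 0, -1]],
])

```text
t: 55.6
eef_pos: [586.6, 174.7, 237.9]
tcp_rot: [-3.139, -0.0, 1.877]
ft_force: [-0.2, 1.0, -0.6]
opening: 0.125
grip_force: 30.0
```

Emit:
step_arm([
  [[-20, -2, 0, 0, -1], [-50, -6, 0, 4, -1], [-85, -10, 0, 8, -1], [-120, -14, 0, 12, -1], [-150, -18, 0, 16, -1], [-170, -20, 0, 21.1, -1], [-175, -21, 0, 21.1, -1], [-175, -21, 0, 21.1, -1]],
])

```text
t: 56.27
eef_pos: [619.9, 2.9, 238.5]
tcp_rot: [-3.14, -0.0, 1.511]
ft_force: [-0.3, 0.1, -0.4]
opening: 0.127
grip_force: 30.0
```

Emit:
step_arm([
  [[0, 0, 15, 0, -1], [0, 0, 25, 0, -1], [0, 0, 25, 0, -1], [0, 0, 25, 0, -1], [0, 0, 25, 0, -1], [0, 0, 25, 0, -1], [0, 0, 25, 0, -1], [0, 0, 25, 0, -1]],
])

```text
t: 56.93
eef_pos: [620.0, 3.0, 215.0]
tcp_rot: [3.141, 0.0, 1.511]
ft_force: [-0.0, -0.6, -1.8]
opening: 0.125
grip_force: 30.0
```

```bash
python3 - <<'E'
from h import *
im=snap('wrist','w19');st=env.state();T=st['eef_pos'];y=st['tcp_rot'][2];print(T,st['tcp_rot'],st['t'])
g=cv2.cvtColor(im,cv2.COLOR_BGR2GRAY)
print('front/rear',g[212:232,274],g[338:360,274])
C=np.array([620,2.6,140]);tx=np.array([np.cos(y),np.sin(y),0])
for d in(26,14,0,-14):print(d,proj('w19',C+tx*d))
for r in(194,200,206,212):print(r,g[r,225:325])
print(g[160:225,274],g[160:225,258])
E
```

```text
[620.01003104   2.92310663 214.94784674] [3.14103740e+00 1.12445586e-04 1.51081133e+00] 56.9833
front/rear [122 122 127 122 116 108  95  86  83  85  85  86  85  86  87  87  87  86
  86  85] [59 58 58 56 61 78 90 94 95 94 94 94 95 95 95 95 95 94 95 94 94 94]
26 [272.09052626 186.49462307]
14 [272.08790981 202.13365719]
0 [272.08494765 219.83910817]
-14 [272.08207844 236.98899721]
194 [134 133 133 133 133 133 133 133 133 133 133 134 134 134 134 134 135 135
 136 135 135 135 132 124 107  93  85  84  87  92  97 101 103 102 103 103
 103 102 102 102 101 101 100  99  99  98 100  99  99  99  99  99  99  99
  99 100 100 100 101 102 102 102 102 102 102 101  99  94  90  85  87  93
 107 121 129 133 133 134 134 133 133 133 133 134 134 134 134 134 135 135
 135 134 134 134 134 134 134 133 134 134]
200 [133 134 134 133 133 133 132 133 133 132 133 132 133 132 133 132 132 133
 132 125 109  94  93  99 101 102 102 102 101 101 100  98  94  85  71  59
  53  52  51  51  48  47  46  46  45  46  46  44  44  44  43  43  44  43
  44  45  47  49  51  54  54  58  69  82  93  99 100 101 102 101 102 102
 102  99  9
[... 755 characters left out ...]
 53  53  53  53  52  51  51  52  49  45  44  45  59  85
  98  98  99 101 101 101 102 103 107 120 130 134 134 134 134 135 134 135
 135 134 135 134 135 135 135 135 135 135]
[182 145 138 137 137 137 137 136 136 136 135 136 136 136 137 137 137 137
 137 136 136 137 136 132 111  91  85  85  91 104 107 106 104 101  99  92
  71  52  44  44  44  44  56  89 121 134 135 131 125 126 128 126 122 122
 127 122 116 108  95  86  83  85  85  86  85] [232 231 224 184 145 136 136 136 135 136 136 136 136 137 137 136 136 135
 135 135 134 134 135 135 134 134 130 114  94  85  85  89  99 103 102 103
 103 103 102  96  85  67  53  48  47  49  49  50  50  50  51  51  51  50
  50  50  50  51  51  52  52  52  54  52  54]
```

Emit:
step_arm([
  [[-2.5, -0.5, 10, 0, -1], [-2.5, -0.5, 22, 0, -1], [-2.5, -0.5, 27, 0, -1], [-2.5, -0.5, 30, 0, -1], [-2.5, -0.5, 33, 0, -1], [-2.5, -0.5, 36, 0, -1], [-2.5, -0.5, 39, 0, -1], [-2.5, -0.5, 40, 0, -1]],
])

```text
t: 57.65
eef_pos: [619.3, 0.4, 174.3]
tcp_rot: [-3.142, 0.0, 1.511]
ft_force: [-0.1, -0.2, -1.1]
opening: 0.125
grip_force: 30.0
```

Emit:
step_arm([
  [[0, 0, 0, 0, -1], [0, 0, 1, 0, -1], [0, 0, 2, 0, -1], [0, 0, 2, 0, -1]],
])

```text
t: 57.98
eef_pos: [619.3, 0.5, 172.6]
tcp_rot: [3.142, 0.0, 1.511]
ft_force: [-0.6, -0.1, -1.0]
opening: 0.127
grip_force: 30.0
```

Emit:
step_arm([
  [[0, 0, 1, 0, -1], [0, -0.2, 1, 7, -1], [0.1, -0.5, 1, 14, -1], [0.2, -0.7, 1, 21, -1], [0.3, -1, 1, 28, -1], [0.4, -1.2, 1, 35, -1], [0.6, -1.5, 1, 42, -1], [0.7, -1.7, 1, 49, -1]],
])

```text
t: 58.65
eef_pos: [618.3, 0.9, 171.7]
tcp_rot: [3.14, -0.001, 0.65]
ft_force: [1.9, -2.3, -3.5]
opening: 0.122
grip_force: 30.0
```

Emit:
step_arm([
  [[0, -0.2, 0, 7, -1], [0, -0.5, 0, 14, -1], [0.1, -0.7, 0, 21, -1], [0.2, -1, 0, 28, -1], [0.4, -1.2, 0, 35, -1], [0.6, -1.5, 0, 42, -1], [0.7, -1.7, 0, 46, -1], [0.7, -1.7, 0, 49, -1]],
])

```text
t: 59.32
eef_pos: [617.8, 2.5, 171.7]
tcp_rot: [3.141, -0.002, -0.204]
ft_force: [2.7, -2.2, -2.0]
opening: 0.125
grip_force: 30.0
```

Emit:
step_arm([
  [[0, 0, 0, 0, -1], [0, 0, 0, 0, -1], [0, 0, 0, 0, -1], [0, 0, 0, 0, -1]],
])

```text
t: 59.65
eef_pos: [617.4, 2.7, 171.7]
tcp_rot: [3.141, -0.001, -0.198]
ft_force: [2.6, -4.8, -2.3]
opening: 0.125
grip_force: 30.0
```

Emit:
step_arm([
  [[0, 0, -10, 0, -1], [0, 0, -30, 0, -1], [0, 0, -50, 0, -1], [0, 0, -68, 0, -1], [0, 0, -68, 0, -1], [0, 0, -68, 0, -1]],
])

```text
t: 60.15
eef_pos: [617.0, 3.4, 240.4]
tcp_rot: [-3.141, -0.001, -0.199]
ft_force: [-0.7, 0.3, -2.6]
opening: 0.124
grip_force: 30.0
```

Emit:
step_arm([
  [[-8, -20, 0, 0, -1], [-20, -50, 0, 0, -1], [-32, -80, 0, 0, -1], [-44, -110, 0, 0, -1], [-56, -140, 0, 0, -1], [-65, -163, 0, 0, -1], [-65, -163, 0, 0, -1]],
])

```text
t: 60.73
eef_pos: [584.0, 179.6, 238.2]
tcp_rot: [-3.142, 0.003, -0.196]
ft_force: [-0.5, -0.4, 0.0]
opening: 0.128
grip_force: 30.0
```

Emit:
step_arm([
  [[-8, -20, 0, -7, -1], [-20, -50, 0, -14, -1], [-32, -80, 0, -21, -1], [-44, -110, 0, -28, -1], [-56, -140, 0, -35, -1], [-65, -163, 0, -42, -1], [-65, -163, 0, -49, -1], [-65, -163, 0, -55, -1]],
])

```text
t: 61.4
eef_pos: [553.4, 349.4, 237.9]
tcp_rot: [-3.141, 0.003, 0.769]
ft_force: [0.1, 0.4, -1.3]
opening: 0.122
grip_force: 30.0
```

Emit:
step_arm([
  [[0, 0, 20, -7, -1], [0, 0, 40, -14, -1], [0, 0, 70, -21, -1], [0, 0, 100, -28, -1], [0, 0, 120, -35, -1], [0, 0, 129, -42, -1], [0, 0, 129, -49, -1], [0, 0, 129, -55, -1]],
])

```text
t: 62.07
eef_pos: [553.5, 347.4, 108.2]
tcp_rot: [-3.138, 0.001, 1.726]
ft_force: [0.3, -0.0, -1.1]
opening: 0.127
grip_force: 30.0
```

Emit:
step_arm([
  [[0, 0, 0, -7, -1], [0, 0, 0, -9, -1], [0, 0, 0, -9, -1], [0, 0, 0, -9, -1], [0, 0, 0, -9, -1], [0, 0, 0, -9, -1], [0, 0, 0, -9, -1], [0, 0, 0, -9, -1]],
])

```text
t: 62.73
eef_pos: [554.4, 348.3, 110.5]
tcp_rot: [-3.142, 0.0, 1.877]
ft_force: [-0.2, 0.5, -1.2]
opening: 0.125
grip_force: 30.0
```

```bash
python3 - <<'E'
from h import *
im=snap('wrist','w20');st=env.state();T=st['eef_pos'];print(T,st['tcp_rot'],st['t'])
g=cv2.cvtColor(im,cv2.COLOR_BGR2GRAY)
print('front/rear',g[212:232,274],g[338:360,274])
for r in(198,204,210,214):print(r,g[r,240:305])
t=snap('top','t20')
for f in('top0','t6','t20'): print(f,cv2.imread(f'pics/{f}.png')[172:188,242:260].max(2)[::2])
E
```

```text
[554.3877449  348.31041973 110.57756579] [-3.14156926e+00  7.21351481e-05  1.87693007e+00] 62.7833
front/rear [109 109 109 110 109 103  91  84  83  83  85  85  84  84  85  86  85  86
  85  84] [57 57 57 56 61 76 90 93 94 94 94 94 95 95 95 95 94 94 94 94 93 88]
198 [ 51  52  52  50  52  52  53  54  53  59  77  91  94  91  89  89  92  97
 102 106 110 111 112 112 108 101  97  98 103 104 104 106 105 105 104 104
 104 101  98  94  97 102 107 109 110 109 108 105  99  94  90  89  92  94
  85  68  56  53  53  52  53  53  52  52  53]
204 [ 50  52  51  51  51  51  52  55  66  79  87  91  93  95  99 103 107 108
 109 109 110 111 112 112 107 100  96  99 105 107 109 110 111 109 109 110
 109 108 101  95  99 104 107 109 110 110 110 110 109 107 102  98  95  93
  89  85  76  61  54  52  51  52  52  53  52]
210 [ 51  52  52  51  50  52  58  73  89  95  98 101 105 107 107 107 108 108
 108 109 110 111 112 110 107 100  96 101 106 108 109 110 109 109 109 109
 109 105  98  96 100 106 108 109 110 110 110 109 109 108 109 108 106 102
  98  95  91  80  65  55  52  53  53  53  52]
214 [ 51  51  51  50  50  54  64
[... 1351 characters left out ...]
35 164 209 222 221]
 [226 226 225 224 217 197 176 165 156 159 174 192 212 220 223 223 222 220]]
t20 [[226 225 221 211 197 181 165 158 157 160 166 178 192 205 217 222 222 222]
 [224 209 183 162 133 111  95  88  91  88  97 108 132 163 179 204 222 223]
 [212 183 152 115  93  98 105 168 200 164 115  98  92 109 154 173 205 222]
 [215 184 143 103  97 101 107 173 209 170 116 102  95  99 144 159 196 221]
 [214 187 161 122 100 101 107 160 189 156 111 101  99 118 154 153 192 220]
 [223 197 168 156 138 118 106 107 127 125 109 116 141 153 145 166 209 220]
 [227 224 208 176 164 170 174 168 166 172 174 170 155 136 164 209 222 222]
 [226 226 227 224 217 197 177 165 156 159 175 193 212 220 223 224 223 221]]
```

Emit:
step_arm([
  [[1, -0.6, 15, 0, -1], [1, -0.6, 28, 0, -1], [1, -0.6, 33, 0, -1], [1, -0.6, 37, 0, -1], [1, -0.6, 40, 0, -1], [1, -0.6, 43, 0, -1], [1, -0.6, 46, 0, -1], [1, -0.6, 46, 0, -1]],
])

```text
t: 63.5
eef_pos: [553.5, 349.0, 64.3]
tcp_rot: [-3.141, 0.0, 1.877]
ft_force: [0.8, -0.2, -1.7]
opening: 0.125
grip_force: 30.0
```

Emit:
step_arm([
  [[0, 0, 0, 0, -1], [0, 0, 2, 0, -1], [0, 0, 4, 0, -1], [0, 0, 5, 0, -1], [0, 0, 5, 0, -1], [0, 0, 5, 0, -1]],
])

```text
t: 64.0
eef_pos: [553.5, 349.1, 59.5]
tcp_rot: [-3.141, 0.0, 1.877]
ft_force: [0.5, -0.9, -0.8]
opening: 0.126
grip_force: 30.0
```

Seated with no force; release, lift, and check.

Emit:
step_arm([
  [[0, 0, 0, 0, 0], [0, 0, 0, 0, 0], [0, 0, 0, 0, 0], [0, 0, 0, 0, 0], [0, 0, 0, 0, 0], [0, 0, -25, 0, 0], [0, 0, -60, 0, 0], [0, 0, -95, 0, 0]],
])

```text
t: 64.67
eef_pos: [553.1, 348.8, 155.0]
tcp_rot: [-3.14, 0.0, 1.877]
ft_force: [0.6, 0.0, -0.2]
opening: 0.495
grip_force: 0.0
```

Emit:
step_arm([
  [[0, 0, -26, 0, 0], [0, 0, -26, 0, 0], [0, 0, -26, 0, 0], [0, 0, -26, 0, 0], [0, 0, -26, 0, 0], [0, 0, -26, 0, 0]],
])

```text
t: 65.17
eef_pos: [553.1, 348.9, 179.1]
tcp_rot: [-3.139, 0.0, 1.877]
ft_force: [-0.7, 0.6, -0.8]
opening: 0.501
grip_force: 0.0
```

```bash
python3 - <<'E'
from h import *
im=snap('wrist','w21');st=env.state();T=st['eef_pos'];y=st['tcp_rot'][2];print(T,st['tcp_rot'],st['t'])
g=cv2.cvtColor(im,cv2.COLOR_BGR2GRAY)
tx=np.array([np.cos(y),np.sin(y),0]);B=np.array([553,351,0])
for d in(28,0,-28):print(d,proj('w21',B+tx*d+[0,0,94]))
for r in(220,235):print(g[r,250:300])
print(g[160:180,273],g[235:260,273])
t=snap('top','t21');a=cv2.imread('pics/top0.png')
d=cv2.absdiff(t,a).max(2)
print('panel diff',(d[160:235,192:265]>40).sum(),'bystanders',[(d[s]>50).sum() for s in(np.s_[150:175,316:342],np.s_[172:198,384:410])])
spools('t21')
E
```

```text
[553.23738001 348.92343525 179.29050937] [-3.13957576e+00  4.38852778e-04  1.87724381e+00] 65.2167
28 [273.37348878 177.45947155]
0 [273.33292814 212.45066907]
-28 [273.29479887 245.34435076]
[ 55  56  56  56  57  55  56  56  56  55  55  56  56  56  54  56  63  77
  88  94  97  99 100 101 100  99  98  98  97  96  91  79  64  56  56  55
  55  56  56  56  55  56  56  55  56  55  55  56  57  56]
[ 57  54  56  55  56  56  55  55  56  55  56  56  55  57  56  57  63  76
  87  93  97  99 100 100 101  99  98  98  97  96  91  77  63  56  56  56
  55  55  55  55  56  55  56  55  55  55  56  56  57  57]
[95 94 94 91 80 64 54 52 56 66 85 96 92 86 84 85 85 86 87 92] [100 100 100 100 100 101 100  98  91  81  67  58  56  56  56  56  56  55
  56  56  55  56  56  56  56]
panel diff 29 bystanders [np.int64(0), np.int64(0)]
outer [381  96 101  76] [430.2 133.9] [ 84.7 112.1] [ 779.  -665.4   30. ]
   hole [413.5 157.4] [ 3.3 16.1] [ 692.7 -592.3   30. ]
   hole [446.7 156.6] [ 3.2 49.3] [ 688.3 -713.3   30. ]
   hole [444.3 151. ] [ 3.4 77.1] [ 710.4 -707.6   30. ]
   hole [391.9 149.8] [ 7.6 12.4] [ 7
[... 521 characters left out ...]
5   30. ]
   hole [389.2 113.3] [ 5.1 13.2] [ 869.3 -524.2   30. ]
   hole [455.  107.6] [ 3.3 20. ] [ 877.2 -771.8   30. ]
   hole [388.3 107.8] [ 3.7 16.4] [ 891.4 -523.2   30. ]
   hole [426.6 133.5] [ 73.8 113.1] [ 781.4 -652.3   30. ]
outer [384 173  25  24] [396.  184.7] [18.3 27.2] [ 594.3 -516.4   30. ]
outer [402 207  28  31] [416.2 221.6] [16.5 34.5] [ 456.6 -571.6   30. ]
outer [459 223  79  43] [490.8 242.9] [36. 75.] [ 365.9 -821.4   30. ]
   hole [473.1 247.4] [ 3.9 15.4] [ 354.  -757.3   30. ]
   hole [525.6 235.3] [ 5.5 29.2] [ 384.9 -947.4   30. ]
outer [309 249  30  36] [323.3 265.2] [26.6 36.2] [ 324.  -232.2   30. ]
   hole [324.2 262.2] [20.  21.1] [ 333.9 -236.1   30. ]
```

```bash
python3 -c "
from cell import env
print(env.job_done())"
```

```text
the job is handed in; nothing more can be done
None
```

The job is handed in. The two spools on the bench are home on the post (62 mm below, 54 mm above), the panel is shut, the latch is locked and the key is back upright in its stand. The final camera checks agreed, and no verdict came back.

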